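Load a filter canister into the test station and clamp it

TASK

Load the yellow-banded canister into the test station: raise the red-knobbed lever on the blue head fully so that the presser foot goes up, lift the canister by its handle off its transport stand and set it down upright and centred on the round grey platform, inside the orange rim, and let go of it with the lever still raised. Then swing the lever back down until the foot rests on the canister's lid, and leave everything like that. Do not tip the canister over, and do not push the blue bin, the pin plate or the screwdriver about.

Things in the scene. Friction and masses are not known exactly. Their poses are not given: they have to be found in the camera images.
- station: Test station, fixed: base plate 230 x 200 x 12 mm, round platform in front, 40 mm square column 282 mm tall (its axis at x = 105 mm) with a blue head overhanging the platform's rear: x -28 to 87, y -35 to 60, z 205 to 265 mm. Origin on the table surface; own x points from the open front to the column, own y to the lever's side, z up.
- nest (a point): Centre of the top face of the station's round grey platform (110 mm diameter, top 50 mm above the table), at x = -30 mm, y = 0 in the station's frame, and with its axes. An orange rim 5 mm high (inner radius 45 mm) runs round the back half (+x); the front half is open.
- foot_pad (a point): Centre of the underside of the presser foot, a black disc of 32 mm diameter on a vertical rod under the head, 22 mm behind (+x) the platform's centre. 147 mm above the table with the lever at 0, rising 35 mm per rad of lever (to 186 mm). It meets the lid of a canister standing on the platform (150 mm high) with the lever at about 0.08.
- lift_lever (a joint): Lever angle, rad: 0 = lowest stop, 1.1 = highest stop. The knob is 120 mm from the pivot, on its front (-x) side: 30 degrees (0.524 rad) below station -x at 0, rising as the value grows, 33 degrees above -x at 1.1. It has friction and stays where it is left; about 2 N at the knob moves it.
- lever_pivot (a point): Lever's pivot: axis parallel to the station's y, at x = 0, y = 85 mm, z = 228 mm in the station's frame.
- lever_knob (a point): Centre of the red knob at the lever's free end: a cylinder of 24 mm diameter, 22 mm long, its axis parallel to the station's y (flat ends face +y and -y). The lever is a steel rod of 10 mm diameter.
- stand: Transport stand, fixed: 110 mm square dark foot, black round top plate of 100 mm diameter, top face 60 mm above the table. Origin at the centre of its underside. It is left or right of the station.
- canister: Closed steel canister, yellow band near its foot, flat black lid: 84 mm diameter, 100 mm tall, about 0.25 kg, starting on the stand. Origin at the centre of its underside, z up. Black D-shaped handle along own -x: upright grip 12 mm thick (own y), 16 mm wide, centred 85 mm from the axis, from 20 to 90 mm high, joined to the body by 12 mm thick arms at heights 26 and 84 mm.
- parts_bin: Bystander: open blue plastic bin 130 x 110 x 70 mm with steel collars in it. Origin at the centre of its underside.
- pin_plate: Bystander: aluminium plate 120 x 90 x 18 mm with six steel pins, 42 mm tall in all. Origin at the centre of its underside.
- screwdriver: Bystander: screwdriver with an orange handle, 190 mm long, lying on the table. Origin under its middle, own x along its length.
Mind the look-alikes: they are no part of the job. Leave any turquoise look-alike of the canister alone.

How it is judged (in metres and radians):
On the way, in this order (a step that is already met when the one before it is completed fails the run):
1. the lever is raised (above 0.85 rad) while the canister is still on the stand (value of joint lift_lever above 0.85 rad and horizontal distance between canister and stand below 0.03 m), for 0.2 s.
2. the canister is lifted off the stand, the lever still raised (z of canister in the frame of stand above 0.07 m and value of joint lift_lever above 0.75 rad), for 0.1 s.
3. the canister stands released on the platform within 14 mm of its centre, the lever still raised (above 0.6 rad) (horizontal distance between canister and nest below 0.014 m and z of canister in the frame of nest between -0.005 and 0.005 m and angle between canister's own z axis and vertical below 0.08 rad and value of joint lift_lever above 0.6 rad and contact force between the fingers and canister below 0.1 N), for 0.2 s.
At the end, for the whole second after the job is handed in: The canister stands upright (within 0.08 rad) on the platform, its axis within 14 mm of the platform's centre and its underside within 5 mm of the platform's height, at rest; the lever is down (below 0.25 rad) and the presser foot is on the lid (no more than 4 mm above it) (horizontal distance between canister and nest below 0.014 m and z of canister in the frame of nest between -0.005 and 0.005 m and angle between canister's own z axis and vertical below 0.08 rad and z of foot_pad in the frame of canister below 0.104 m and value of joint lift_lever below 0.25 rad and linear speed of canister below 0.01 m/s); the robot touches nothing.
It fails at once if the canister is tipped by more than 0.5 rad (angle between canister's own z axis and vertical above 0.5 rad).
It fails at once if the blue bin is moved by more than 20 mm (distance of parts_bin from where it was at the start of the episode above 0.02 m).
It fails at once if the pin plate is moved by more than 20 mm (distance of pin_plate from where it was at the start of the episode above 0.02 m).
It fails at once if the screwdriver is moved by more than 20 mm (distance of screwdriver from where it was at the start of the episode above 0.02 m).
It also fails if it takes over 72 s, if anything falls off the work surface, if the arm or the gripper's body presses on something with over 40 N, if the wrist force passes 120 N, or if a joint passes its speed limit or range.

ROBOT

A 6-joint arm with a two-finger parallel gripper is mounted at the origin on the work surface. World frame = base frame: x ahead of the robot, y to its left, z up, the work surface at z = 0. Lengths are in m, angles in degrees, forces in N, time in s.
With the tool pointing down it reaches from about 0.35 to 0.875 m from the base axis. Payload 4.2 kg.
Tool frame: the origin (TCP) lies on the centre line of the jaws, within the pads' length; the fingertips stand 19 mm ahead of it and the grasp point (between the pads) is the TCP; x points along the fingers, y is the direction in which the jaws open and shut, and the axes are right-handed (so a half turn about x gives the same grasp; the last joint's range is limited). The gripper opens to 87 mm and grips with 3 to 60 N. Pads are 19 mm wide; open, the fingers measure 117 mm over their backs; the gripper's body (75 mm by 190 mm) begins 51 mm behind the grasp point.
Start: joints at [86.265, 22.042, 0.453, 0, -68.411, -14.817], TCP at [0.199, 0.593, 0.242] pointing down, gripper open.
Joint ranges: [-179.83, 179.83], [-69.29, 118.12], [-61.27, 80.66], [-181.25, 117.63], [-171.15, -9.14], [-177.46, 177.46]. Speed limits (degrees/s): [159.86, 159.86, 180, 180, 180, 180].

INTERFACE

Orientations are given as a 3x3 rotation matrix whose columns are the frame's x, y, z axes.
In Python, from station import r, viewer, job, spotter gives the robot as it stands.
- The arm moves only by the tool play_rows, never from a script. Its argument "commands" is a list of rows, each an object of numbers: "fingers": the gripper command: -1 is fully open, 1 is shut, values between are in proportion; "tx", "ty", "tz": the shift along the tool's x, y, z normalised to -1 to 1, where 1 is 750 mm; "ax", "ay", "az": the turn, a rotation vector about the tool's x, y, z normalised to -1 to 1, where 1 is pi rad. In form: [{"fingers": .., "tx": .., "ty": .., "tz": .., "ax": .., "ay": .., "az": ..}, ...]. A call has 1 to 5 rows; each row is the pose to reach, as a shift and turn from the pose commanded when the call began, along the tool's axes at that moment, turning the shorter way round; what a row does not reach only later rows make up. A row lasts 1/12 s, in which the tool goes at most 41.7 mm and 7.16 degrees, less where a joint would pass 70% of its speed; a pose out of reach is approached as far as the arm can. A call with a number of a shift or a turn outside -1 to 1 is refused whole. A call with a gripper value outside its range is refused whole. The fingers move at their own pace and stop on an object; the grip force is fixed at half the most. Time passes only in rows, so rows that repeat a pose let the fingers close. It gives the time, the measured TCP pose, the force and the opening at its end, in the units of the state.
- r.sense(): the state, without advancing time (a new reading comes with each control period).
- viewer.capture(name): name is "side" or "top"; returns a dict with "image" (420x560x3 uint8, red, green, blue), "fx", "fy", "cx", "cy" (pixels), "R" (3x3) and "t" (3): a world point X has camera coordinates R X + t. Camera axes: x right, y down, z forward; pixel columns grow to the right and rows downward; lengths in m; the calibration is good to about 2 mm. A picture is of the moment at which its call begins. There is no depth.
- job.finish_job(): hands the job in, once; it reports no verdict.
Trained networks look in a picture, given as the dict that the camera call returned (one of the last four; its "shot" number tells which), for a name from the list of things; names that differ only in an ending like _2 or _b are one class to them, and where a whole thing is asked for, a point or a joint stands for the part that bears it (a point fixed in the world has none). Each returns a list of dicts, best first, with "score" (0 to 1); they miss things now and then, are a little off and sometimes report something else, mostly with a low value. They report only what shows in the picture. A call takes as long as a camera call. They do not tell look-alikes from the thing itself.
- spotter.find_in(name, picture): "uv" ([column, row] in pixels, amid what is visible of it).
- spotter.silhouettes(name, picture): "region" (420x560 bool, what is visible of it) and "uv" ([column, row] in pixels, amid what is visible of it).
The state is a dict: "time_s": time; "joints": joint angles; "joint_velocities": joint speeds; "effort": joint torques, N m; "tcp_pos": TCP position; "ee_rot": TCP orientation; "wrist_force": force on the tool from outside, world axes, zero at the start; "moment": the same for the moment, N m; "gripper_width": opening from 0.0 (shut) to 1.0 (fully open).
Only numpy, scipy, OpenCV 4.12 (cv2) and the standard library are available. Lean on these libraries where they do the work, as an engineer would, in place of code of your own. Each camera call takes 0.05 s, during which the arm holds its last target. There are 200 camera calls.

## Working session

There is one attempt and no reset: what is moved stays moved. The work goes in short steps, Python scripts to look and compute and a tool call to move; the robot and the scene stay as the last step left them, time stands still between calls to the robot, and variables do not carry over. Pictures are saved under pics/ and viewed, about 8 in all and at most 12, crops included, and the job is handed in when it is done.

Besides the shell and the picture viewer there is one more tool, called after "Request:" by a JSON object that holds its "api" and its "payload". play_rows: Moves the arm, as the interface text tells. Its arguments: {"type":"object","properties":{"commands":{"type":"array"}},"required":["commands"]}

```bash
ls; mkdir -p pics; python3 - <<'E'
from station import r, viewer, job, spotter
import cv2,numpy as np,pickle
s=r.sense(); print(s['time_s'],s['tcp_pos'],s['ee_rot'],s['gripper_width'])
P={}
for n in("side","top"):
    p=viewer.capture(n); P[n]=p
    cv2.imwrite(f"pics/{n}0.png",p["image"][:,:,::-1])
    print(n,p["fx"],p["fy"],p["cx"],p["cy"],np.round(p["R"],4).tolist(),np.round(p["t"],4).tolist())
    for k in("station","lever_knob","foot_pad","stand","canister","parts_bin","pin_plate","screwdriver"):
        print(k,[(np.round(d["uv"]).tolist(),round(d["score"],2)) for d in spotter.find_in(k,p)[:3]])
pickle.dump(P,open("p0.pkl","wb"))
E
```

```text
pics
0.0 [0.1986481  0.59201036 0.24048059] [[-6.17137421e-04 -3.18320028e-01 -9.47983111e-01]
 [-2.03634076e-03 -9.47980926e-01  3.18320620e-01]
 [-9.99997736e-01  2.12686421e-03 -6.31735443e-05]] 1.0023851214862258
side 507.4105844479604 507.4105844479604 282.8026927997507 210.7179134609556 [[0.8679, -0.4964, 0.0178], [-0.3423, -0.6238, -0.7027], [0.3599, 0.6038, -0.7113]] [-0.4147, 0.3398, 1.3919]
station [([344.0, 240.0], 0.96)]
lever_knob [([297.0, 205.0], 0.61)]
foot_pad [([334.0, 226.0], 0.57)]
stand [([249.0, 202.0], 0.61)]
canister [([246.0, 178.0], 0.89), ([223.0, 161.0], 0.78), ([190.0, 214.0], 0.77)]
parts_bin [([347.0, 333.0], 0.95), ([344.0, 237.0], 0.34)]
pin_plate [([300.0, 190.0], 0.86)]
screwdriver [([381.0, 293.0], 0.81), ([247.0, 180.0], 0.59)]
top 465.12985604790777 465.12985604790777 276.81790920575247 208.8142983088906 [[0.0273, -0.9996, 0.0026], [-0.9983, -0.0274, -0.051], [0.051, -0.0012, -0.9987]] [0.0662, 0.5309, 1.2598]
station [([326.0, 161.0], 0.61), ([206.0, 142.0], 0.4)]
lever_knob [([293.0, 183.0], 0.8)]
foot_pad []
stand []
canister [([128.0, 207.0], 0.94), ([189.0, 208.0], 0.87), ([136.0, 138.0], 0.82)]
parts_bin [([418.0, 222.0], 0.61)]
pin_plate [([207.0, 142.0], 0.83)]
screwdriver [([392.0, 161.0], 0.75)]
```

```bash
python3 - <<'E'
import cv2
for n in("side","top"):
    a=cv2.imread(f"pics/{n}0.png"); cv2.imwrite(f"pics/{n}0b.png",cv2.resize(a[90:390,90:490] if n=="side" else a[60:300,80:480],None,fx=2,fy=2,interpolation=cv2.INTER_CUBIC))
E
```

```text
(no output)
```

View pics/side0b.png

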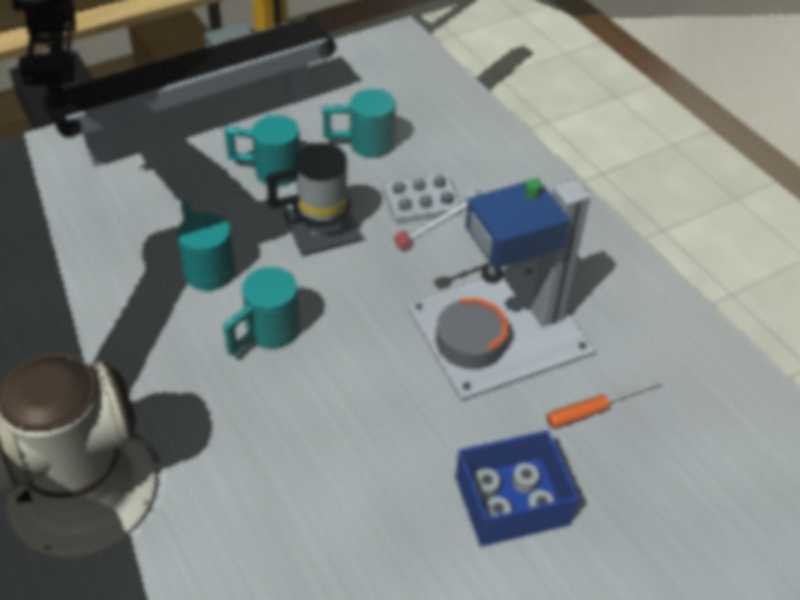

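View pics/top0b.png

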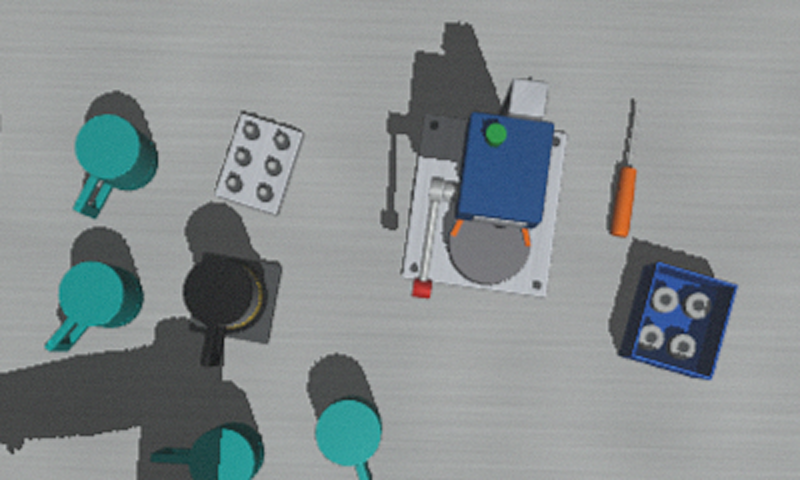

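The real canister is the one with the black lid and yellow band: side (250,182), top (189,206). The four turquoise look-alikes sit at about side (228,164), (276,151), (192,216) and (224,243), and I'll leave them alone. Next I fit poses in both views.

```bash
cat > h.py <<'E'
import numpy as np,cv2
from scipy.optimize import minimize,least_squares
def proj(p,X):
    c=np.atleast_2d(X)@np.asarray(p["R"]).T+np.asarray(p["t"])
    return np.c_[p["fx"]*c[:,0]/c[:,2]+p["cx"],p["fy"]*c[:,1]/c[:,2]+p["cy"]]
def T(q,L):
    x,y,a=q[:3]; L=np.atleast_2d(L).astype(float); c,s=np.cos(a),np.sin(a)
    return np.c_[x+c*L[:,0]-s*L[:,1],y+s*L[:,0]+c*L[:,1],L[:,2]]
th=np.linspace(0,2*np.pi,40)
def circ(cx,r,z): return np.c_[cx+r*np.cos(th),r*np.sin(th),0*th+z]
def box(x0,x1,y0,y1,z0,z1): return np.array([[x,y,z] for x in(x0,x1) for y in(y0,y1) for z in(z0,z1)])
def canmask(p,q,z0):
    m=np.zeros((840,1120),np.uint8)
    for L in (np.r_[circ(0,.042,0),circ(0,.042,.1)],box(-.093,-.077,-.006,.006,.02,.09),box(-.085,-.03,-.006,.006,.02,.032),box(-.085,-.03,-.006,.006,.078,.09)):
        W=T(q,L+[0,0,z0]); h=cv2.convexHull(np.round((proj(p,W)+.5)*2*16-8).astype(np.int32))
        cv2.fillConvexPoly(m,h,1,shift=4)
    return cv2.resize(m.astype(np.float32),(560,420),interpolation=cv2.INTER_AREA)
def fitcan(views,masks,q0,z0):
    def f(q):
        c=0
        for p,m in zip(views,masks):
            k=canmask(p,q,z0); c+=1-np.minimum(k,m).sum()/np.maximum(k,m).sum()
        return c
    best=None
    for a in q0[2]:
        o=minimize(f,[q0[0],q0[1],a],method="Nelder-Mead",options=dict(initial_simplex=np.array([[0,0,0],[.01,0,0],[0,.01,0],[0,0,.3]])+[q0[0],q0[1],a],xatol=1e-4,fatol=1e-4))
        if best is None or o.fun<best.fun: best=o
    return best.x,best.fun
def ray(p,uv,z):
    R=np.asarray(p["R"]);d=R.T@[(uv[0]-p["cx"])/p["fx"],(uv[1]-p["cy"])/p["fy"],1];C=-R.T@np.asarray(p["t"])
    return C+d*(z-C[2])/d[2]
E
python3 - <<'E'
from h import *
from station import spotter,viewer
import pickle
S,Tp=viewer.capture("side"),viewer.capture("top")
def pick(p,uv):
    L=spotter.silhouettes("canister",p); d=min(L,key=lambda d:np.hypot(*(np.array(d["uv"])-uv))); print(d["uv"],d["score"],d["region"].sum()); return d["region"].astype(np.float32)
ms=[pick(S,(247,180)),pick(Tp,(189,208))]
g=ray(Tp,(188.5,206.5),.16); print(g)
for vs,mm in((([S,Tp]),ms),([Tp],ms[1:]),([S],ms[:1])):
    print(fitcan(vs,mm,(g[0],g[1],(0,1,-1,3)),.06))
qc,_=fitcan([S,Tp],ms,(g[0],g[1],(0,.5,-.5)),.06)
# station
f=lambda c,o:(np.array(c)+.5)/2-.5+o
so,to=np.array([90,90]),np.array([80,60])
P=[(Tp,f((565,133),to),(.115,-.1,.012)),(Tp,f((547,297),to),(-.115,-.1,.012)),(Tp,f((402,278),to),(-.115,.1,.012)),
(S,f((463,398),so),(-.115,-.1,.012)),(S,f((415,306),so),(-.115,.1,.012)),(S,f((594,350),so),(.115,-.1,.012)),
(Tp,f((461,113),to),(.087,.06,.265)),(Tp,f((553,122),to),(.087,-.035,.265)),(Tp,f((540,227),to),(-.028,-.035,.265))]
P=[(a,b,np.array(c)) for a,b,c in P]
g=ray(Tp,f((488,240),to),.05)
res=lambda q:np.concatenate([(proj(p,T(q,L))-uv).ravel() for p,uv,L in P])
o=least_squares(res,[g[0]+.03,g[1],0],loss="soft_l1"); qs=o.x
print("station",qs,np.degrees(qs[2])); print(np.round(res(qs).reshape(-1,2),1).tolist()); print("nest",T(qs,[-.03,0,.05]))
kn=[(p,np.array(max(spotter.find_in("lever_knob",p),key=lambda d:d["score"])["uv"])) for p in(S,Tp)]
K=lambda a,y=.085:T(qs,[-.12*np.cos(a-.5236),y,.228+.12*np.sin(a-.5236)])
o=least_squares(lambda v:np.concatenate([(proj(p,K(v[0],v[1]))[0]-uv) for p,uv in kn]),[.05,.085]);print("lever",o.x,o.fun,K(*o.x))
pickle.dump((qc,qs,o.x),open("fit.pkl","wb"))
for n,p,off in(("side",S,so),("top",Tp,to)):
    im=cv2.resize(p["image"][:,:,::-1][off[1]:off[1]+300,off[0]:off[0]+400],None,fx=2,fy=2,interpolation=cv2.INTER_CUBIC)
    for q,L,c in((qs,np.array([[-.115,-.1,.012],[.115,-.1,.012],[.115,.1,.012],[-.115,.1,.012],[-.115,-.1,.012]]),(0,0,255)),(qs,circ(-.03,.055,.05),(0,255,0)),(qc,circ(0,.042,.16),(255,0,255)),(qc,np.array([[-.093,0,.15],[-.093,0,.08]]),(0,255,255)),(qs,np.array([[-.028,-.035,.265],[-.028,.06,.265],[.087,.06,.265],[.087,-.035,.265]]),(0,255,255))):
        cv2.polylines(im,[np.round((proj(p,T(q,L))-off+.5)*2-.5).astype(int)],False,c,1)
    cv2.imwrite(f"pics/{n}1.png",im)
    cv2.imwrite(f"pics/{n}1c.png",im)
a,b=cv2.imread("pics/side1.png")[100:450,180:620],cv2.imread("pics/top1.png")[60:410,170:620]
cv2.imwrite("pics/ov.png",cv2.resize(np.hstack([a,b]),(800,315)))
E
```

```text
[246.9, 178.0] 0.76 1125
[188.9, 208.2] 0.74 1326
[0.521173  0.2948284 0.16     ]
(array([ 0.52319478,  0.29782096, -0.13741009]), np.float64(0.14186960458755493))
(array([ 0.52578516,  0.29757581, -0.13960444]), np.float64(0.04128021001815796))
(array([ 0.518925  ,  0.2962455 , -0.16683174]), np.float64(0.05161017179489136))
station [ 0.65471216 -0.04187131 -0.09006247] -5.160199405479025
[[0.9, 1.4], [0.8, 1.9], [0.9, 2.8], [-0.6, 0.5], [-5.6, -0.5], [0.0, -0.3], [1.3, -10.2], [-2.2, -9.8], [-1.3, -11.2]]
nest [[ 0.62483375 -0.03917309  0.05      ]]
lever [-0.36149143  0.09863936] [ 5.65403235  8.59083887 -7.34976861  5.79388803] [[0.58790558 0.06320253 0.13512325]]
```

View pics/ov.png

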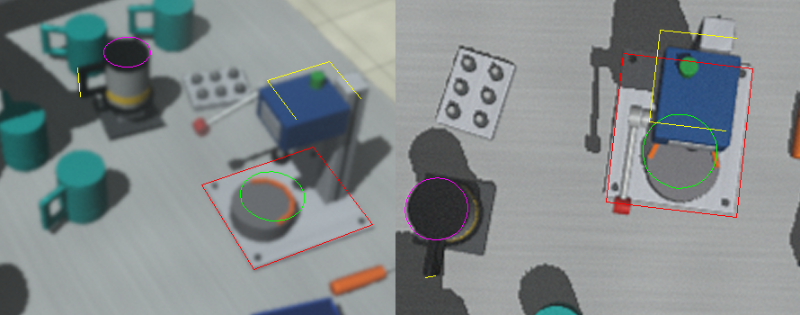

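The plate isn't centred on the station's origin, because the head and platform overlays are off by the same amount. I'll zoom in to pick cleaner points.

```bash
python3 - <<'E'
import cv2,numpy as np
z=lambda n,u,v:cv2.resize(cv2.imread(f"pics/{n}0.png")[v:v+130,u:u+100],None,fx=4,fy=4,interpolation=cv2.INTER_CUBIC)
cv2.imwrite("pics/z.png",np.hstack([z("side",293,170),z("top",273,92)]))
E
```

```text
(no output)
```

View pics/z.png

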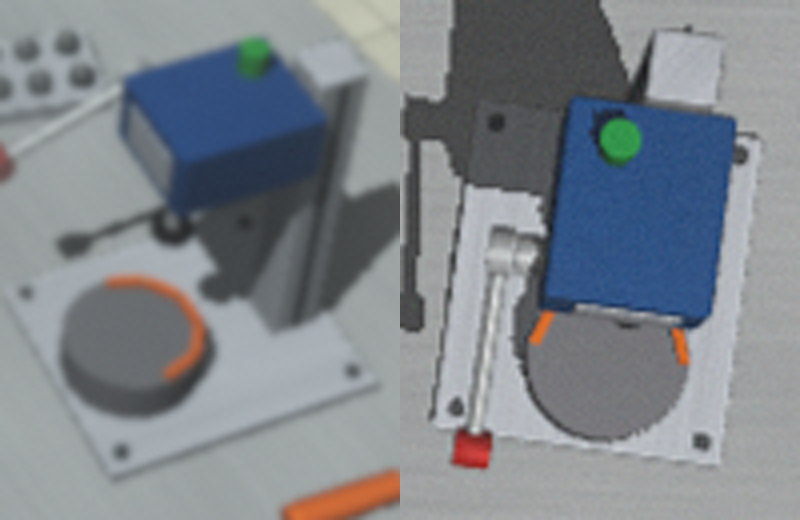

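```bash
python3 - <<'E'
from h import *
from station import spotter,viewer
import pickle
S,Tp=viewer.capture("side"),viewer.capture("top")
qc,_,_=pickle.load(open("fit.pkl","rb"))
f=lambda c,o:(np.array(c)+.5)/4-.5+o
so,to=np.array([293,170]),np.array([273,92])
A=[(S,(124,80),(-.028,.06,.265),0),(S,(325,122),(.087,-.035,.265),0),(S,(172,163),(-.028,-.035,.265),0),(S,(178,212),(-.028,-.035,.205),0),
(Tp,(172,97),(.087,.06,.265),0),(Tp,(336,119),(.087,-.035,.265),0),(Tp,(148,301),(-.028,.06,.265),0),(Tp,(307,318),(-.028,-.035,.265),0),
(S,(368,70),(.125,-.02,.282),0),(Tp,(254,30),(.125,.02,.282),0),(Tp,(323,38),(.125,-.02,.282),0),
(Tp,(209,355),(-.03,0,.05),0),(S,(133,337),(-.03,0,.05),0),
(Tp,(361,135),(.115,-.1,.012),1),(Tp,(322,465),(-.115,-.1,.012),1),(Tp,(32,420),(-.115,.1,.012),1),
(S,(113,478),(-.115,-.1,.012),1),(S,(5,286),(-.115,.1,.012),1),(S,(379,382),(.115,-.1,.012),1)]
A=[(p,f(uv,so if p is S else to),np.array(L),k) for p,uv,L,k in A]
res=lambda q:np.concatenate([(proj(p,T(q,L+[k*q[3],0,0]))-uv).ravel() for p,uv,L,k in A])
o=least_squares(res,[.63,-.04,-.1,.02],loss="soft_l1"); qs=o.x
print("station",qs,np.degrees(qs[2])); print(np.round(res(qs).reshape(-1,2),1).tolist()); print("nest",T(qs,[-.03,0,.05]))
K=lambda a,y=.085:T(qs,[-.12*np.cos(a-.5236),y,.228+.12*np.sin(a-.5236)])
kn=[(p,np.array(max(spotter.find_in("lever_knob",p),key=lambda d:d["score"])["uv"])) for p in(S,Tp)]
kn[1]=(Tp,f((72,450),to)); print(kn[0][1])
o=least_squares(lambda v:np.concatenate([(proj(p,K(v[0]))[0]-uv) for p,uv in [kn[0],kn[1]]]),[.05]);print("lever",o.x,o.fun,K(*o.x))
print("proj knob at 0",[proj(p,K(0))[0] for p in(S,Tp)])
print("pivot",T(qs,[0,.085,.228]), "handle",T(qc,[-.085,0,.115]))
pickle.dump((qc,qs),open("fit.pkl","wb"))
E
```

```text
station [ 0.6328653  -0.04522054 -0.12227527  0.02921764] -7.005856770965391
[[-1.0, -2.6], [1.1, -1.9], [2.4, -1.3], [-1.2, 1.6], [-1.4, -0.8], [-0.0, 0.1], [-2.9, -0.8], [-0.1, 1.3], [0.4, -0.3], [-0.6, -0.3], [0.2, 0.4], [-1.4, 1.2], [-0.4, -2.5], [4.0, 1.1], [2.0, 0.7], [2.4, 1.1], [1.6, 0.2], [1.2, 0.7], [2.4, 1.2]]
nest [[ 0.60308929 -0.04156141  0.05      ]]
[299.9 205. ]
lever [0.11825129] [-8.34377838  4.80174801 -1.74787686 -0.60656664] [[0.53378038 0.05259526 0.18067929]]
proj knob at 0 [array([293.40040761, 212.25876755]), array([289.11682672, 201.24197356])]
pivot [[0.64323282 0.03914483 0.228     ]] handle [[0.43899598 0.3094641  0.115     ]]
```

```bash
cat > st.py <<'E'
from h import *
import pickle
P=pickle.load(open("p0.pkl","rb")); S,Tp=P["side"],P["top"]
f=lambda c,o:(np.array(c)+.5)/4-.5+o
so,to=np.array([293,170]),np.array([273,92])
A=[(S,(124,80),(-.028,.06,.265),0),(S,(325,122),(.087,-.035,.265),0),(S,(172,163),(-.028,-.035,.265),0),(S,(178,212),(-.028,-.035,.205),0),
(Tp,(172,97),(.087,.06,.265),0),(Tp,(336,119),(.087,-.035,.265),0),(Tp,(148,301),(-.028,.06,.265),0),(Tp,(307,318),(-.028,-.035,.265),0),
(S,(368,70),(.125,-.02,.282),0),(Tp,(254,30),(.125,.02,.282),0),(Tp,(323,38),(.125,-.02,.282),0),
(Tp,(209,355),(-.03,0,.05),0),(S,(133,337),(-.03,0,.05),0),
(Tp,(361,135),(.115,-.1,.012),1),(Tp,(322,465),(-.115,-.1,.012),1),(Tp,(32,420),(-.115,.1,.012),1),
(S,(113,478),(-.115,-.1,.012),1),(S,(5,286),(-.115,.1,.012),1),(S,(379,382),(.115,-.1,.012),1)]
A=[(p,f(uv,so if p is S else to),np.array(L),k) for p,uv,L,k in A]
def fit(A,plate=1):
    B=[a for a in A if plate or not a[3]]
    res=lambda q:np.concatenate([(proj(p,T(q,L+np.array([q[3],q[4],0])*k))-uv).ravel() for p,uv,L,k in B])
    o=least_squares(res,[.63,-.04,-.1,.02,0],loss="soft_l1"); return o.x,res(o.x).reshape(-1,2)
if __name__=="__main__":
    for n,B in(("all",A),("top",[a for a in A if a[0] is Tp]),("side",[a for a in A if a[0] is S])):
        q,e=fit(B); print(n,np.round(q,4),"nest",T(q,[-.03,0,.05]).round(4)); print(e.round(1).tolist())
    q,_=fit(A); print(q)
    p=Tp
    def ov(p,off,q):
        im=cv2.resize(p["image"][:,:,::-1][off[1]:off[1]+130,off[0]:off[0]+100],None,fx=4,fy=4,interpolation=cv2.INTER_CUBIC)
        d=np.array([q[3],q[4],0])
        K=lambda a:[-.12*np.cos(a-.5236),.085,.228+.12*np.sin(a-.5236)]
        for L,c in((np.array([[-.115,-.1,.012],[.115,-.1,.012],[.115,.1,.012],[-.115,.1,.012],[-.115,-.1,.012]])+d,(0,0,255)),(circ(-.03,.055,.05),(0,255,0)),(circ(-.03,.055,.012),(0,128,0)),(np.array([[-.028,-.035,.265],[-.028,.06,.265],[.087,.06,.265],[.087,-.035,.265],[-.028,-.035,.265],[-.028,-.035,.205],[-.028,.06,.205]]),(0,255,255)),(np.array([[0,.085,.228],K(0)]),(255,0,255)),(np.array([[0,.085,.228],K(.1)]),(255,255,0)),(circ(-.008,.016,.148),(255,0,255))):
            cv2.polylines(im,[np.round((proj(p,T(q,L))-off+.5)*4-.5).astype(int)],False,c,1)
        return im
    cv2.imwrite("pics/z2.png",np.hstack([ov(S,so,q),ov(Tp,to,q)]))
E
python3 st.py
```

```text
all [ 0.6324 -0.0481 -0.1071  0.0284  0.0102] nest [[ 0.6026 -0.0449  0.05  ]]
[[-0.8, -1.8], [1.5, -1.6], [3.1, -0.5], [-0.5, 2.4], [-0.7, -0.2], [0.7, -0.0], [-1.5, -0.2], [1.5, 1.3], [0.7, -0.1], [-0.2, -0.0], [0.7, 0.4], [-0.2, 1.5], [0.1, -1.7], [0.6, 0.5], [-0.1, 0.2], [0.1, 1.7], [0.8, -1.4], [-0.2, -0.4], [0.9, -1.1]]
top [ 0.6331 -0.0481 -0.1059  0.0296  0.0109] nest [[ 0.6032 -0.0449  0.05  ]]
[[-0.8, -0.5], [0.6, -0.3], [-1.5, -0.4], [1.4, 1.0], [-0.3, -0.3], [0.6, 0.1], [-0.2, 1.2], [0.3, -0.3], [-0.3, -0.5], [-0.1, 1.0]]
side [ 0.6294 -0.0498 -0.1133  0.0282  0.0095] nest [[ 0.5995 -0.0464  0.05  ]]
[[-1.3, -1.2], [1.1, -0.7], [2.4, 0.3], [-1.2, 3.2], [0.3, 0.8], [-0.5, -1.0], [0.1, -0.4], [-0.6, 0.3], [0.5, 0.1]]
[ 0.63240578 -0.04814244 -0.1071094   0.02842867  0.0102277 ]
```

View pics/z2.png

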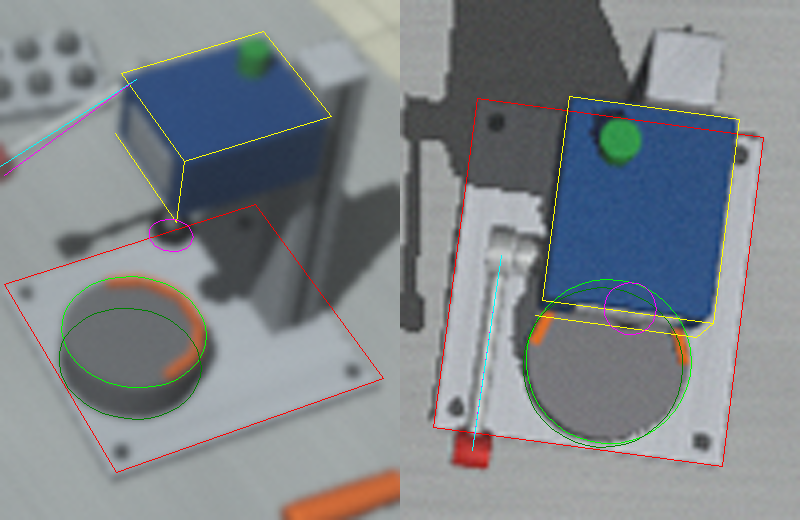

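The fit now agrees to about 2 mm: the nest is at about (0.603, -0.045), station yaw is about -6.1°, and the lever is near 0. To raise the lever, I'll grip the knob from above by its flat ends and follow the arc.

```bash
cat > mv.py <<'E'
from h import *
from station import r
from scipy.spatial.transform import Rotation as Ro
qs=np.array([.6324,-.0478,-.1071]); qc=np.array([.5235,.2975,-.138])
K=lambda a:T(qs,[-.12*np.cos(a-.5236),.085,.228+.12*np.sin(a-.5236)])[0]
def down(yaw,tilt=0):
    # tool y = -(frame y at yaw); tilt: deg from straight down toward frame +x
    c,s=np.cos(yaw),np.sin(yaw); X=np.array([c,s,0]); Y=np.array([-s,c,0]); t=np.radians(tilt)
    x=np.cos(t)*np.array([0,0,-1])+np.sin(t)*X; y=-Y; return np.c_[x,y,np.cross(x,y)]
def rel(pos,rot,s=None):
    s=s or r.sense(); R=np.asarray(s["ee_rot"]); d=R.T@(np.asarray(pos)-s["tcp_pos"])/.75
    w=Ro.from_matrix(R.T@rot).as_rotvec()/np.pi
    return np.round(d,4).tolist(),np.round(w,4).tolist()
E
python3 - <<'E'
from mv import *
k=K(.0); print(k, K(.1),K(1.1)); R=down(qs[2])
print(rel(k+[0,0,.09],R)); print(rel([.36,.32,.27],R))
E
```

```text
[0.53815858 0.04782186 0.16799987] [0.53271909 0.04840667 0.17867461] [0.54145097 0.04746789 0.2934011 ]
([-0.0219, 0.5446, -0.66], [-0.069, -0.0, -0.0])
([-0.0379, 0.2761, -0.3193], [-0.069, -0.0, -0.0])
```

Request:
{"api": "play_rows", "payload": {"commands": [{"fingers":-1,"tx":-0.02,"ty":0.136,"tz":-0.165,"ax":0,"ay":0,"az":0},{"fingers":-1,"tx":-0.02,"ty":0.136,"tz":-0.165,"ax":0,"ay":0,"az":0},{"fingers":-1,"tx":-0.02,"ty":0.136,"tz":-0.165,"ax":0,"ay":0,"az":0},{"fingers":-1,"tx":-0.02,"ty":0.136,"tz":-0.165,"ax":0,"ay":0,"az":0},{"fingers":-1,"tx":-0.02,"ty":0.136,"tz":-0.165,"ax":0,"ay":0,"az":0}]}}

```text
time_s: 1.82
tcp_pos: [0.2857, 0.4519, 0.258]
ee_rot: [[0.0, -0.322, -0.947], [-0.0, -0.947, 0.322], [-1.0, -0.0, -0.0]]
wrist_force: [-0.5, 0.9, 0.2]
gripper_width: 1.0
```

Request:
{"api": "play_rows", "payload": {"commands": [{"fingers":-1,"tx":-0.02,"ty":0.136,"tz":-0.165,"ax":0,"ay":0,"az":0},{"fingers":-1,"tx":-0.02,"ty":0.136,"tz":-0.165,"ax":0,"ay":0,"az":0},{"fingers":-1,"tx":-0.02,"ty":0.136,"tz":-0.165,"ax":0,"ay":0,"az":0},{"fingers":-1,"tx":-0.02,"ty":0.136,"tz":-0.165,"ax":0,"ay":0,"az":0},{"fingers":-1,"tx":-0.02,"ty":0.136,"tz":-0.165,"ax":0,"ay":0,"az":0}]}}

```text
time_s: 2.23
tcp_pos: [0.3705, 0.3164, 0.2727]
ee_rot: [[0.001, -0.323, -0.946], [0.0, -0.946, 0.323], [-1.0, -0.001, -0.001]]
wrist_force: [-0.9, 0.2, -0.1]
gripper_width: 0.997
```

Request:
{"api": "play_rows", "payload": {"commands": [{"fingers":-1,"tx":0,"ty":0.136,"tz":-0.165,"ax":0,"ay":0,"az":0},{"fingers":-1,"tx":0,"ty":0.136,"tz":-0.165,"ax":0,"ay":0,"az":0},{"fingers":-1,"tx":0,"ty":0.136,"tz":-0.165,"ax":0,"ay":0,"az":0},{"fingers":-1,"tx":0,"ty":0.136,"tz":-0.165,"ax":0,"ay":0,"az":0},{"fingers":-1,"tx":0,"ty":0.136,"tz":-0.165,"ax":0,"ay":0,"az":0}]}}

```text
time_s: 2.65
tcp_pos: [0.4553, 0.1806, 0.2716]
ee_rot: [[0.0, -0.324, -0.946], [-0.001, -0.946, 0.324], [-1.0, 0.001, -0.001]]
wrist_force: [-0.2, -0.3, 0.1]
gripper_width: 1.003
```

Request:
{"api": "play_rows", "payload": {"commands": [{"fingers":-1,"tx":0,"ty":0.136,"tz":-0.165,"ax":-0.069,"ay":0,"az":0},{"fingers":-1,"tx":0,"ty":0.136,"tz":-0.165,"ax":-0.069,"ay":0,"az":0},{"fingers":-0.4,"tx":0,"ty":0.136,"tz":-0.165,"ax":-0.069,"ay":0,"az":0},{"fingers":-0.4,"tx":0,"ty":0.136,"tz":-0.165,"ax":-0.069,"ay":0,"az":0},{"fingers":-0.4,"tx":0,"ty":0.136,"tz":-0.165,"ax":-0.069,"ay":0,"az":0}]}}

```text
time_s: 3.07
tcp_pos: [0.5408, 0.0442, 0.2711]
ee_rot: [[0.0, -0.112, -0.994], [-0.001, -0.994, 0.112], [-1.0, 0.001, -0.0]]
wrist_force: [0.7, -0.2, 0.1]
gripper_width: 0.855
```

```bash
python3 - <<'E'
from mv import *
from station import viewer
s=r.sense(); print(s["time_s"],s["tcp_pos"],s["gripper_width"]); R=down(qs[2])
print(rel(K(0.05)+[0,0,.06],R),rel(K(.05),R))
z=[]
for n,u,v in(("side",240,110),("top",240,120)):
    p=viewer.capture(n); print(n,proj(p,s["tcp_pos"]),proj(p,s["tcp_pos"]+.0*R[:,0]))
    im=p["image"][v:v+130,u:u+100,::-1].copy(); z.append(cv2.resize(im,None,fx=4,fy=4,interpolation=cv2.INTER_CUBIC))
cv2.imwrite("pics/k.png",np.hstack(z))
E
```

```text
3.0667 [0.54078084 0.04422029 0.27109132] 0.8550266552139206
([0.0504, -0.0044, 0.0079], [-0.0017, -0.0001, -0.0004]) ([0.1304, -0.0045, 0.0079], [-0.0017, -0.0001, -0.0004])
side [[296.19925993 188.07363512]] [[296.19925993 188.07363512]]
top [[293.97036047 197.84865029]] [[293.97036047 197.84865029]]
```

View pics/k.png

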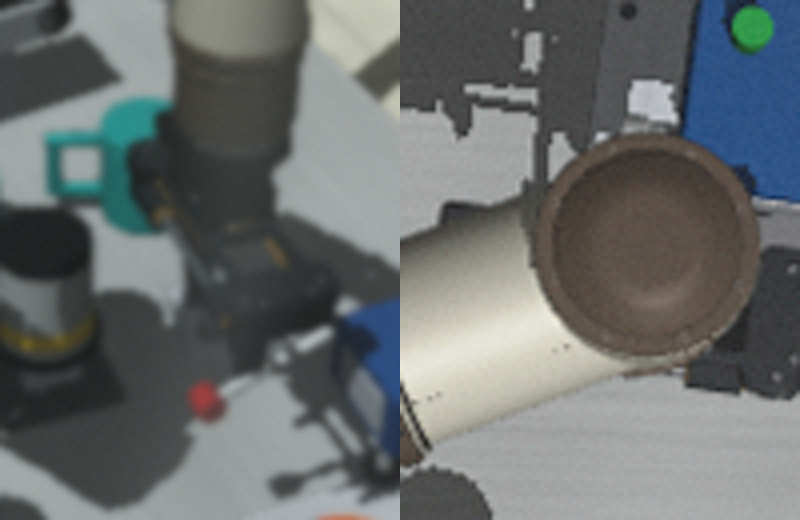

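```bash
python3 - <<'E'
from mv import *
import pickle
P=pickle.load(open("p0.pkl","rb"))
ob=[(P["side"],(291.6,209.9)),(P["top"],((72.5)/4-.5+273,450.5/4-.5+92))]
o=least_squares(lambda X:np.concatenate([proj(p,X)[0]-uv for p,uv in ob]),K(.05)); print(o.x,o.fun)
for a in(0,.05,.1):print(a,K(a),[(proj(p,K(a))[0]-uv).round(1) for p,uv in ob])
E
```

```text
[0.5319576  0.04865449 0.18467479] [ 0.14345493 -0.00784954 -0.05788469  0.10125164]
0 [0.53815858 0.04782186 0.16799987] [array([1.9, 3.4]), array([ 0.1, -2. ])]
0.05 [0.53530614 0.04812853 0.17326884] [array([1.1, 2.4]), array([ 0., -1.])]
0.1 [0.53271909 0.04840667 0.17867461] [array([0.3, 1.4]), array([-0. , -0.1])]
```

Request:
{"api": "play_rows", "payload": {"commands": [{"fingers":-0.3,"tx":0,"ty":-0.0043,"tz":0.0123,"ax":0,"ay":0,"az":0},{"fingers":-0.3,"tx":0.04,"ty":-0.0043,"tz":0.0123,"ax":0,"ay":0,"az":0},{"fingers":-0.3,"tx":0.08,"ty":-0.0043,"tz":0.0123,"ax":0,"ay":0,"az":0},{"fingers":-0.3,"tx":0.1215,"ty":-0.0043,"tz":0.0123,"ax":0,"ay":0,"az":0},{"fingers":-0.3,"tx":0.1215,"ty":-0.0043,"tz":0.0123,"ax":0,"ay":0,"az":0}]}}

```text
time_s: 3.58
tcp_pos: [0.5242, 0.0533, 0.175]
ee_rot: [[-0.012, -0.105, -0.994], [-0.002, -0.994, 0.105], [-1.0, 0.004, 0.012]]
wrist_force: [-0.2, 0.1, -1.9]
gripper_width: 0.651
```

Request:
{"api": "play_rows", "payload": {"commands": [{"fingers":0.2,"tx":0,"ty":0,"tz":0,"ax":0,"ay":0,"az":0},{"fingers":0.6,"tx":0,"ty":0,"tz":0,"ax":0,"ay":0,"az":0},{"fingers":0.6,"tx":0,"ty":0,"tz":0,"ax":0,"ay":0,"az":0},{"fingers":0.6,"tx":0,"ty":0,"tz":0,"ax":0,"ay":0,"az":0},{"fingers":0.6,"tx":0,"ty":0,"tz":0,"ax":0,"ay":0,"az":0}]}}

```text
time_s: 4.0
tcp_pos: [0.5301, 0.0526, 0.182]
ee_rot: [[0.003, -0.106, -0.994], [0.001, -0.994, 0.106], [-1.0, -0.001, -0.003]]
wrist_force: [-0.0, -6.7, 1.5]
gripper_width: 0.354
```

Request:
{"api": "play_rows", "payload": {"commands": [{"fingers":0.3,"tx":0,"ty":0.0055,"tz":0,"ax":0,"ay":0,"az":0},{"fingers":0.6,"tx":0,"ty":0.0055,"tz":0,"ax":0,"ay":0,"az":0},{"fingers":1,"tx":0,"ty":0.0055,"tz":0,"ax":0,"ay":0,"az":0},{"fingers":1,"tx":0,"ty":0.0055,"tz":0,"ax":0,"ay":0,"az":0},{"fingers":1,"tx":0,"ty":0.0055,"tz":0,"ax":0,"ay":0,"az":0}]}}

```text
time_s: 4.42
tcp_pos: [0.529, 0.0479, 0.1805]
ee_rot: [[-0.0, -0.107, -0.994], [-0.001, -0.994, 0.107], [-1.0, 0.001, 0.0]]
wrist_force: [-0.3, -1.5, 1.2]
gripper_width: 0.249
```

Request:
{"api": "play_rows", "payload": {"commands": [{"fingers":1,"tx":0,"ty":0,"tz":0,"ax":0,"ay":0,"az":0},{"fingers":1,"tx":0,"ty":0,"tz":0,"ax":0,"ay":0,"az":0}]}}

```text
time_s: 4.58
tcp_pos: [0.529, 0.048, 0.1805]
ee_rot: [[-0.0, -0.107, -0.994], [-0.001, -0.994, 0.107], [-1.0, 0.001, 0.0]]
wrist_force: [1.3, -3.7, 1.2]
gripper_width: 0.246
```

```bash
python3 - <<'E'
from mv import *
s=r.sense();p=s["tcp_pos"];print(p,s["wrist_force"],s["gripper_width"])
a0=.5236+np.arcsin((p[2]-.228)/.12);print("a0",a0, K(a0))
R=down(qs[2]); off=p-K(.12)
for a in(.3,.5,.7,.9,1.1,1.13): print(a,rel(K(a)+off*[1,1,1],np.asarray(s["ee_rot"])))
E
```

```text
[0.52902815 0.04796675 0.18048609] [ 1.25345798 -3.67968159  1.16442592] 0.24605395479993158
a0 0.11649868024146698 [0.53192479 0.04849206 0.18048609]
0.3 ([-0.0274, 0.0, 0.0089], [0.0, 0.0, 0.0])
0.5 ([-0.0591, 0.0, 0.0128], [0.0, 0.0, 0.0])
0.7 ([-0.0909, 0.0001, 0.0104], [0.0, 0.0, 0.0])
0.9 ([-0.1216, 0.0001, 0.0017], [0.0, 0.0, 0.0])
1.1 ([-0.15, 0.0001, -0.013], [0.0, 0.0, 0.0])
1.13 ([-0.154, 0.0001, -0.0157], [0.0, 0.0, 0.0])
```

Gripped the knob (opening 0.246 × 87 ≈ 21 mm). Now I raise it along the arc in two calls.

Request:
{"api": "play_rows", "payload": {"commands": [{"fingers":1,"tx":-0.0137,"ty":0,"tz":0.005,"ax":0,"ay":0,"az":0},{"fingers":1,"tx":-0.0274,"ty":0,"tz":0.0089,"ax":0,"ay":0,"az":0},{"fingers":1,"tx":-0.043,"ty":0,"tz":0.0115,"ax":0,"ay":0,"az":0},{"fingers":1,"tx":-0.0591,"ty":0,"tz":0.0128,"ax":0,"ay":0,"az":0},{"fingers":1,"tx":-0.0591,"ty":0,"tz":0.0128,"ax":0,"ay":0,"az":0}]}}

```text
time_s: 5.0
tcp_pos: [0.5187, 0.0491, 0.2263]
ee_rot: [[-0.0, -0.107, -0.994], [0.0, -0.994, 0.107], [-1.0, 0.0, 0.0]]
wrist_force: [-0.8, -3.5, -0.5]
gripper_width: 0.247
```

Request:
{"api": "play_rows", "payload": {"commands": [{"fingers":1,"tx":-0.016,"ty":0,"tz":-0.001,"ax":0,"ay":0,"az":0},{"fingers":1,"tx":-0.0318,"ty":0,"tz":-0.0024,"ax":0,"ay":0,"az":0},{"fingers":1,"tx":-0.047,"ty":0,"tz":-0.006,"ax":0,"ay":0,"az":0},{"fingers":1,"tx":-0.0625,"ty":0,"tz":-0.0111,"ax":0,"ay":0,"az":0},{"fingers":1,"tx":-0.0625,"ty":0,"tz":-0.0111,"ax":0,"ay":0,"az":0}]}}

```text
time_s: 5.42
tcp_pos: [0.5264, 0.0482, 0.272]
ee_rot: [[-0.004, -0.107, -0.994], [-0.0, -0.994, 0.107], [-1.0, 0.001, 0.004]]
wrist_force: [-4.5, -2.2, -0.2]
gripper_width: 0.25
```

Request:
{"api": "play_rows", "payload": {"commands": [{"fingers":1,"tx":-0.014,"ty":0,"tz":-0.007,"ax":0,"ay":0,"az":0},{"fingers":1,"tx":-0.028,"ty":0,"tz":-0.0145,"ax":0,"ay":0,"az":0},{"fingers":1,"tx":-0.028,"ty":0,"tz":-0.0145,"ax":0,"ay":0,"az":0},{"fingers":1,"tx":-0.028,"ty":0,"tz":-0.0145,"ax":0,"ay":0,"az":0}]}}

```text
time_s: 5.75
tcp_pos: [0.5364, 0.0471, 0.292]
ee_rot: [[-0.005, -0.107, -0.994], [-0.001, -0.994, 0.107], [-1.0, 0.001, 0.005]]
wrist_force: [-6.5, -0.2, 2.5]
gripper_width: 0.25
```

Request:
{"api": "play_rows", "payload": {"commands": [{"fingers":-0.2,"tx":0,"ty":0,"tz":0,"ax":0,"ay":0,"az":0},{"fingers":-0.2,"tx":0,"ty":0,"tz":0,"ax":0,"ay":0,"az":0},{"fingers":-0.2,"tx":0,"ty":0,"tz":0,"ax":0,"ay":0,"az":0},{"fingers":-0.2,"tx":-0.05,"ty":0,"tz":0,"ax":0,"ay":0,"az":0},{"fingers":-0.2,"tx":-0.08,"ty":0,"tz":0,"ax":0,"ay":0,"az":0}]}}

```text
time_s: 6.17
tcp_pos: [0.5391, 0.0473, 0.354]
ee_rot: [[0.001, -0.106, -0.994], [-0.001, -0.994, 0.106], [-1.0, 0.001, -0.001]]
wrist_force: [0.4, -0.1, 1.4]
gripper_width: 0.531
```

Request:
{"api": "play_rows", "payload": {"commands": [{"fingers":-0.2,"tx":0,"ty":0,"tz":0.05,"ax":0,"ay":0,"az":0},{"fingers":-0.2,"tx":0,"ty":0,"tz":0.1,"ax":0,"ay":0,"az":0},{"fingers":-0.2,"tx":0,"ty":-0.04,"tz":0.13,"ax":0,"ay":0,"az":0},{"fingers":-0.6,"tx":0,"ty":-0.1,"tz":0.16,"ax":0,"ay":0,"az":0},{"fingers":-0.6,"tx":0,"ty":-0.1,"tz":0.16,"ax":0,"ay":0,"az":0}]}}

```text
time_s: 6.58
tcp_pos: [0.4257, 0.138, 0.3534]
ee_rot: [[0.003, -0.103, -0.995], [0.003, -0.995, 0.103], [-1.0, -0.004, -0.002]]
wrist_force: [0.4, -0.8, -0.1]
gripper_width: 0.678
```

```bash
python3 - <<'E'
from mv import *
from station import viewer,spotter
import cv2
s=r.sense();print(s["tcp_pos"],s["gripper_width"],s["joints"])
S,Tp=viewer.capture("side"),viewer.capture("top")
cv2.imwrite("pics/s2.png",np.hstack([S["image"][100:320,180:420,::-1],Tp["image"][80:300,140:400,::-1]]))
for p,uv in((S,(247,180)),(Tp,(189,208))):
    L=spotter.silhouettes("canister",p); d=min(L,key=lambda d:np.hypot(*(np.array(d["uv"])-uv)));print(d["uv"],d["region"].sum(),fitcan([p],[d["region"].astype(np.float32)],(.523,.297,(-.14,)),.06))
R=down(qc[2],40); g=T(qc,[-.085,0,.06+.055])[0]
print("pre",g-.09*R[:,0],rel(g-.09*R[:,0],R)); print(R)
E
```

```text
[0.42574541 0.13799133 0.3533559 ] 0.6780153048013244 [ 3.88375190e+01  3.81381376e-01 -1.11761628e+01 -5.99124081e-02
 -7.82059034e+01  4.52836663e+01]
[222.1, 159.8] 764 (array([ 0.48126011,  0.40895129, -1.941666  ]), np.float64(0.3822821378707886))
[189.5, 209.8] 1290 (array([ 0.52518718,  0.2967282 , -0.16237664]), np.float64(0.056551992893218994))
pre [0.38200718 0.31715091 0.183944  ] ([0.2249, -0.2352, 0.0862], [0.0097, 0.2221, 0.0036])
[[ 0.63667669 -0.1375624  -0.75876174]
 [-0.08842341 -0.9904931   0.10537892]
 [-0.76604444 -0.         -0.64278761]]
```

Request:
{"api": "play_rows", "payload": {"commands": [{"fingers":-0.6,"tx":0.06,"ty":-0.16,"tz":0.08,"ax":0.005,"ay":0.16,"az":0},{"fingers":-0.6,"tx":0.06,"ty":-0.16,"tz":0.08,"ax":0.005,"ay":0.16,"az":0},{"fingers":-0.6,"tx":0.06,"ty":-0.16,"tz":0.08,"ax":0.005,"ay":0.16,"az":0},{"fingers":-0.6,"tx":0.06,"ty":-0.16,"tz":0.08,"ax":0.005,"ay":0.16,"az":0},{"fingers":-0.6,"tx":0.06,"ty":-0.16,"tz":0.08,"ax":0.005,"ay":0.16,"az":0}]}}

```text
time_s: 7.2
tcp_pos: [0.381, 0.2619, 0.3078]
ee_rot: [[0.478, -0.122, -0.87], [-0.054, -0.993, 0.109], [-0.876, -0.005, -0.481]]
wrist_force: [0.7, -0.1, 1.1]
gripper_width: 0.799
```

```bash
python3 - <<'E'
from mv import *
qc=np.array([.524,.2973,-.145])
s=r.sense();print(s["tcp_pos"],s["gripper_width"],s["joints"])
R=down(qc[2],40); g=T(qc,[-.085,0,.06+.055])[0]
print(g,rel(g-.09*R[:,0],R))
E
```

```text
[0.38099767 0.26189497 0.30780435] 0.7985163649522512 [ 69.36662345  -5.53596578 -40.13061794  35.49443522 -53.49754821
  -7.51046436]
[0.439892   0.30958186 0.115     ] ([0.1418, -0.0736, 0.0857], [0.0051, 0.0624, 0.0056])
```

View pics/s2.png

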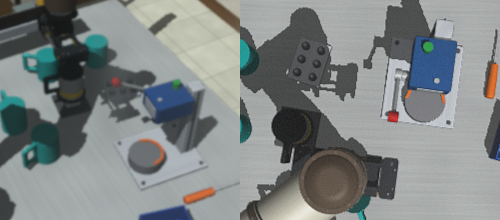

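Request:
{"api": "play_rows", "payload": {"commands": [{"fingers":-0.6,"tx":0.1418,"ty":-0.0736,"tz":0.0857,"ax":0.005,"ay":0.0624,"az":0.0056},{"fingers":-0.6,"tx":0.1418,"ty":-0.0736,"tz":0.0857,"ax":0.005,"ay":0.0624,"az":0.0056},{"fingers":-0.6,"tx":0.1418,"ty":-0.0736,"tz":0.0857,"ax":0.005,"ay":0.0624,"az":0.0056},{"fingers":-0.6,"tx":0.1418,"ty":-0.0736,"tz":0.0857,"ax":0.005,"ay":0.0624,"az":0.0056},{"fingers":-0.6,"tx":0.1418,"ty":-0.0736,"tz":0.0857,"ax":0.005,"ay":0.0624,"az":0.0056}]}}

```text
time_s: 7.62
tcp_pos: [0.3813, 0.3142, 0.1782]
ee_rot: [[0.629, -0.144, -0.764], [-0.101, -0.99, 0.104], [-0.771, 0.012, -0.636]]
wrist_force: [0.5, 0.9, 0.1]
gripper_width: 0.798
```

Request:
{"api": "play_rows", "payload": {"commands": [{"fingers":-0.6,"tx":0,"ty":0,"tz":0,"ax":0,"ay":0,"az":0},{"fingers":-0.6,"tx":0,"ty":0,"tz":0,"ax":0,"ay":0,"az":0},{"fingers":-0.6,"tx":0,"ty":0,"tz":0,"ax":0,"ay":0,"az":0}]}}

```text
time_s: 7.87
tcp_pos: [0.383, 0.3154, 0.185]
ee_rot: [[0.633, -0.147, -0.76], [-0.095, -0.989, 0.112], [-0.768, 0.001, -0.64]]
wrist_force: [0.1, 0.0, 0.1]
gripper_width: 0.804
```

```bash
python3 - <<'E'
from mv import *
from station import viewer
qc=np.array([.524,.2973,-.145])
s=r.sense();print(s["tcp_pos"],s["gripper_width"],s["joints"])
R=down(qc[2],40); g=T(qc,[-.085,0,.06+.055])[0]
print(g,rel(g-.09*R[:,0],R),rel(g,R))
S=viewer.capture("side");Tp=viewer.capture("top")
z=lambda p,u,v:cv2.resize(p["image"][v:v+130,u:u+100,::-1],None,fx=4,fy=4,interpolation=cv2.INTER_CUBIC)
cv2.imwrite("pics/g.png",np.hstack([z(S,200,120),z(Tp,145,150)]))
E
```

```text
[0.38304556 0.31542133 0.18498462] 0.803819523695578 [ 65.92328453   7.60701914 -56.91932028  74.10632529 -39.88282701
 -49.64772817]
[0.439892   0.30958186 0.115     ] ([0.0004, -0.0032, 0.0017], [-0.0004, 0.0011, -0.0008]) ([0.1204, -0.0036, 0.0012], [-0.0004, 0.0011, -0.0008])
```

View pics/g.png

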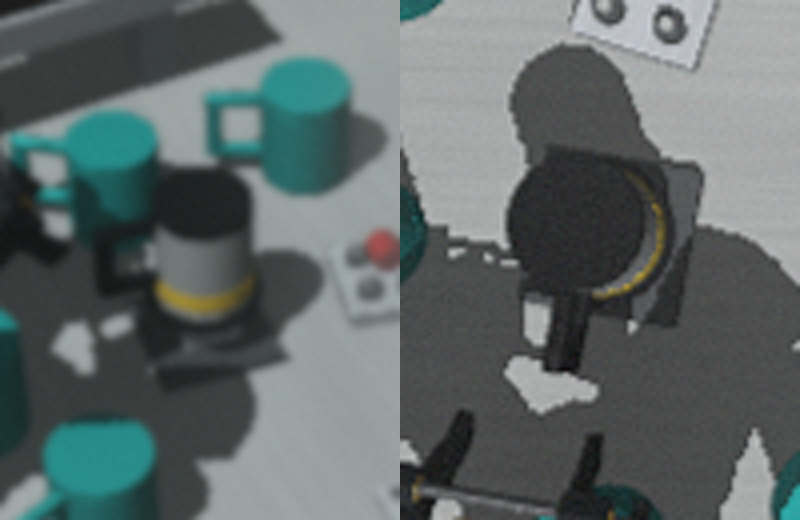

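```bash
python3 - <<'E'
from mv import *
import pickle
Tp=pickle.load(open("p0.pkl","rb"))["top"]
s=r.sense();R=np.asarray(s["ee_rot"]);p=s["tcp_pos"]; z=lambda X:((proj(Tp,X)[0]-[145,150]+.5)*4-.5+[400,0]).round()
for y in(-.035,-.05,.035,.05,0): print(y,z(p+.019*R[:,0]+y*R[:,1]))
qc=np.array([.524,.2973,-.145])
for L in([-.093,0,.15],[-.093,.006,.15],[-.093,-.006,.15],[-.042,0,.15],[0,0,.16],[0,.042,.16],[0,-.042,.16],[-.042,0,.16],[.042,0,.16]): print(L,z(T(qc,L)))
E
```

```text
-0.035 [474. 427.]
-0.05 [450. 423.]
0.035 [590. 448.]
0.05 [615. 452.]
0 [532. 437.]
[-0.093, 0, 0.15] [547. 374.]
[-0.093, 0.006, 0.15] [537. 372.]
[-0.093, -0.006, 0.15] [557. 376.]
[-0.042, 0, 0.15] [562. 291.]
[0, 0, 0.16] [572. 223.]
[0, 0.042, 0.16] [503. 211.]
[0, -0.042, 0.16] [640. 235.]
[-0.042, 0, 0.16] [559. 291.]
[0.042, 0, 0.16] [584. 155.]
```

Request:
{"api": "play_rows", "payload": {"commands": [{"fingers":-0.6,"tx":0.03,"ty":0,"tz":0.001,"ax":0,"ay":0,"az":0},{"fingers":-0.6,"tx":0.06,"ty":0,"tz":0.001,"ax":0,"ay":0,"az":0},{"fingers":-0.6,"tx":0.09,"ty":0,"tz":0.001,"ax":0,"ay":0,"az":0},{"fingers":-0.6,"tx":0.12,"ty":0,"tz":0.001,"ax":0,"ay":0,"az":0},{"fingers":-0.6,"tx":0.12,"ty":0,"tz":0.001,"ax":0,"ay":0,"az":0}]}}

```text
time_s: 8.38
tcp_pos: [0.4407, 0.3054, 0.1132]
ee_rot: [[0.632, -0.149, -0.761], [-0.098, -0.989, 0.112], [-0.769, 0.004, -0.639]]
wrist_force: [1.3, -1.2, -0.0]
gripper_width: 0.797
```

Request:
{"api": "play_rows", "payload": {"commands": [{"fingers":0,"tx":0,"ty":0,"tz":0,"ax":0,"ay":0,"az":0},{"fingers":0.4,"tx":0,"ty":0,"tz":0,"ax":0,"ay":0,"az":0},{"fingers":0.5,"tx":0,"ty":0,"tz":0,"ax":0,"ay":0,"az":0},{"fingers":0.55,"tx":0,"ty":0,"tz":0,"ax":0,"ay":0,"az":0},{"fingers":0.55,"tx":0,"ty":0,"tz":0,"ax":0,"ay":0,"az":0}]}}

```text
time_s: 8.8
tcp_pos: [0.4378, 0.308, 0.1153]
ee_rot: [[0.634, -0.143, -0.76], [-0.093, -0.99, 0.109], [-0.768, 0.001, -0.64]]
wrist_force: [-0.6, -0.1, 0.2]
gripper_width: 0.508
```

Request:
{"api": "play_rows", "payload": {"commands": [{"fingers":0.6,"tx":0,"ty":0,"tz":0,"ax":0,"ay":0,"az":0},{"fingers":0.6,"tx":0,"ty":0,"tz":0,"ax":0,"ay":0,"az":0},{"fingers":0.65,"tx":0,"ty":0,"tz":0,"ax":0,"ay":0,"az":0},{"fingers":0.65,"tx":0,"ty":0,"tz":0,"ax":0,"ay":0,"az":0},{"fingers":0.65,"tx":0,"ty":0,"tz":0,"ax":0,"ay":0,"az":0}]}}

```text
time_s: 9.22
tcp_pos: [0.4384, 0.307, 0.1141]
ee_rot: [[0.632, -0.145, -0.761], [-0.095, -0.989, 0.11], [-0.769, 0.003, -0.64]]
wrist_force: [0.2, -0.2, -1.6]
gripper_width: 0.193
```

Request:
{"api": "play_rows", "payload": {"commands": [{"fingers":0.7,"tx":0,"ty":0,"tz":0,"ax":0,"ay":0,"az":0},{"fingers":0.8,"tx":0,"ty":0,"tz":0,"ax":0,"ay":0,"az":0},{"fingers":1,"tx":0,"ty":0,"tz":0,"ax":0,"ay":0,"az":0},{"fingers":1,"tx":0,"ty":0,"tz":0,"ax":0,"ay":0,"az":0},{"fingers":1,"tx":0,"ty":0,"tz":0,"ax":0,"ay":0,"az":0}]}}

```text
time_s: 9.63
tcp_pos: [0.4384, 0.3071, 0.1142]
ee_rot: [[0.632, -0.145, -0.761], [-0.095, -0.989, 0.11], [-0.769, 0.003, -0.639]]
wrist_force: [-0.0, 1.1, -1.5]
gripper_width: 0.137
```

```bash
python3 - <<'E'
from mv import *
from station import viewer,spotter
s=r.sense();print(s["tcp_pos"],s["wrist_force"],s["gripper_width"],np.degrees(np.arctan2(-s["ee_rot"][0][1],-s["ee_rot"][1][1])) )
for n,uv in(("side",(250,180)),("top",(189,208))):
    p=viewer.capture(n);L=spotter.silhouettes("canister",p)
    d=min(L,key=lambda d:np.hypot(*(np.array(d["uv"])-uv)));print(d["uv"],d["region"].sum(),fitcan([p],[d["region"].astype(np.float32)],(.523,.297,(-.14,)),.06))
E
```

```text
[0.4384115  0.30713462 0.11416285] [-0.00184051  1.09982514 -1.52982395] 0.13695523222351597 8.340668768233193
[247.0, 175.4] 1004 (array([ 0.51913242,  0.2973581 , -0.10782521]), np.float64(0.15392851829528809))
[187.9, 207.8] 1295 (array([ 0.52518837,  0.29610067, -0.14896786]), np.float64(0.0680457353591919))
```

Request:
{"api": "play_rows", "payload": {"commands": [{"fingers":1,"tx":-0.02,"ty":0,"tz":-0.0167,"ax":0,"ay":0,"az":0},{"fingers":1,"tx":-0.04,"ty":0,"tz":-0.0333,"ax":0,"ay":0,"az":0},{"fingers":1,"tx":-0.0615,"ty":0,"tz":-0.0511,"ax":0,"ay":0,"az":0},{"fingers":1,"tx":-0.0615,"ty":0,"tz":-0.0511,"ax":0,"ay":0,"az":0},{"fingers":1,"tx":-0.0615,"ty":0,"tz":-0.0511,"ax":0,"ay":0,"az":0}]}}

```text
time_s: 10.25
tcp_pos: [0.4375, 0.3078, 0.1739]
ee_rot: [[0.632, -0.144, -0.762], [-0.093, -0.99, 0.109], [-0.769, 0.002, -0.639]]
wrist_force: [-0.0, -0.6, -3.3]
gripper_width: 0.135
```

```bash
python3 - <<'E'
from mv import *
s=r.sense();R=np.asarray(s["ee_rot"]);p=s["tcp_pos"];print(p,s["wrist_force"],s["moment"],s["gripper_width"])
c0=np.array([.4384,.3071,.1142]); 
for t in([-.02,-.3417,.06],[-.02,-.17,.06],[-.02,-.3417,.004],[.0795,-.3417,.004]): print(t,rel(c0+t,down(-.1456,39.8)))
E
```

```text
[0.43749265 0.30779237 0.17394754] [-0.0428326  -0.55836902 -3.26614973] [0.30637512 2.17491565 0.03021225] 0.1354752931433497
[-0.02, -0.3417, 0.06] ([0.0261, 0.4554, -0.0308], [0.0007, 0.0005, -0.0001])
[-0.02, -0.17, 0.06] ([0.0048, 0.2289, -0.0057], [0.0007, 0.0005, -0.0001])
[-0.02, -0.3417, 0.004] ([0.0835, 0.4553, 0.0169], [0.0007, 0.0005, -0.0001])
[0.0795, -0.3417, 0.004] ([0.1674, 0.4363, -0.0841], [0.0007, 0.0005, -0.0001])
```

Request:
{"api": "play_rows", "payload": {"commands": [{"fingers":1,"tx":0.0018,"ty":0.03,"tz":-0.002,"ax":0,"ay":0,"az":0},{"fingers":1,"tx":0.0036,"ty":0.06,"tz":-0.004,"ax":0,"ay":0,"az":0},{"fingers":1,"tx":0.0054,"ty":0.09,"tz":-0.006,"ax":0,"ay":0,"az":0},{"fingers":1,"tx":0.0072,"ty":0.12,"tz":-0.008,"ax":0,"ay":0,"az":0},{"fingers":1,"tx":0.009,"ty":0.152,"tz":-0.01,"ax":0,"ay":0,"az":0}]}}

```text
time_s: 10.67
tcp_pos: [0.4491, 0.2052, 0.1854]
ee_rot: [[0.618, -0.152, -0.771], [-0.105, -0.988, 0.11], [-0.779, 0.012, -0.627]]
wrist_force: [0.7, -0.8, -3.5]
gripper_width: 0.134
```

Request:
{"api": "play_rows", "payload": {"commands": [{"fingers":1,"tx":0.0018,"ty":0.03,"tz":-0.002,"ax":0,"ay":0,"az":0},{"fingers":1,"tx":0.0036,"ty":0.06,"tz":-0.004,"ax":0,"ay":0,"az":0},{"fingers":1,"tx":0.0054,"ty":0.09,"tz":-0.006,"ax":0,"ay":0,"az":0},{"fingers":1,"tx":0.0072,"ty":0.12,"tz":-0.008,"ax":0,"ay":0,"az":0},{"fingers":1,"tx":0.009,"ty":0.152,"tz":-0.01,"ax":0,"ay":0,"az":0}]}}

```text
time_s: 11.08
tcp_pos: [0.4768, 0.1108, 0.1988]
ee_rot: [[0.605, -0.153, -0.782], [-0.098, -0.988, 0.118], [-0.79, 0.005, -0.613]]
wrist_force: [-29.6, 49.0, -8.7]
gripper_width: 0.136
```

Request:
{"api": "play_rows", "payload": {"commands": [{"fingers":1,"tx":0.0018,"ty":0.03,"tz":-0.002,"ax":0,"ay":0,"az":0},{"fingers":1,"tx":0.0036,"ty":0.06,"tz":-0.004,"ax":0,"ay":0,"az":0},{"fingers":1,"tx":0.0054,"ty":0.1,"tz":-0.006,"ax":0,"ay":0,"az":0},{"fingers":1,"tx":0.0072,"ty":0.13,"tz":-0.008,"ax":0,"ay":0,"az":0},{"fingers":1,"tx":0.009,"ty":0.152,"tz":-0.01,"ax":0,"ay":0,"az":0}]}}

```text
time_s: 11.5
tcp_pos: [0.4799, 0.0212, 0.2163]
ee_rot: [[0.588, -0.187, -0.787], [-0.156, -0.981, 0.117], [-0.793, 0.054, -0.606]]
wrist_force: [-38.9, 7.2, -8.3]
gripper_width: 0.13
```

Request:
{"api": "play_rows", "payload": {"commands": [{"fingers":1,"tx":0,"ty":0,"tz":0,"ax":0,"ay":0,"az":0},{"fingers":1,"tx":0,"ty":0,"tz":0,"ax":0,"ay":0,"az":0},{"fingers":1,"tx":0,"ty":0,"tz":0,"ax":0,"ay":0,"az":0}]}}

```text
time_s: 11.75
tcp_pos: [0.4799, 0.0229, 0.216]
ee_rot: [[0.588, -0.185, -0.787], [-0.154, -0.981, 0.115], [-0.794, 0.053, -0.606]]
wrist_force: [-18.2, 3.0, -3.4]
gripper_width: 0.137
```

```bash
python3 - <<'E'
from mv import *
from station import viewer,spotter
s=r.sense();R=np.asarray(s["ee_rot"]);p0=s["tcp_pos"];print(p0,R.round(3).tolist(),s["joints"],s["gripper_width"])
z0=p0[2]-.1142+.06; g=p0+[.085,-.011,0]
V=[];M=[]
for n in("side","top"):
    p=viewer.capture(n);L=spotter.silhouettes("canister",p);c=proj(p,[g[0],g[1],z0+.05])[0]
    d=min(L,key=lambda d:np.hypot(*(np.array(d["uv"])-c)));print(c,d["uv"],d["region"].sum());V.append(p);M.append(d["region"].astype(np.float32));print(fitcan([p],M[-1:],(g[0],g[1],(-.14,)),z0))
print(fitcan(V,M,(g[0],g[1],(-.14,)),z0))
z=lambda p,u,v:cv2.resize(p["image"][v:v+150,u:u+133,::-1],None,fx=3,fy=3,interpolation=cv2.INTER_CUBIC)
cv2.imwrite("pics/c.png",np.hstack([z(V[0],240,140),z(V[1],240,90)]))
for t in([-.02,-.3417,.004],[.0795,-.3417,.004]): print(t,rel(np.array([.4384,.3071,.1142])+t,down(-.1456,39.8)))
E
```

```text
[0.47988645 0.02288791 0.21604871] [[0.588, -0.185, -0.787], [-0.154, -0.981, 0.115], [-0.794, 0.053, -0.606]] [ -1.28886742  -3.70884763 -61.2756136  117.6334321   -9.13705803
 -33.58505602] 0.1372535638009106
[308.46409354 207.27737732] [302.4, 209.6] 1298
(array([ 0.54879902, -0.00328645,  0.95440994]), np.float64(0.1646975874900818))
[307.18283454 189.75873683] [309.3, 189.5] 1350
(array([ 0.5660445 ,  0.01058781, -0.18852203]), np.float64(0.2346726655960083))
(array([ 0.55989947,  0.00627584, -0.22061705]), np.float64(0.5357555747032166))
[-0.02, -0.3417, 0.004] ([0.0672, 0.0837, 0.1347], [0.0006, 0.0139, -0.0212])
[0.0795, -0.3417, 0.004] ([0.1452, 0.0592, 0.0303], [0.0006, 0.0139, -0.0212])
```

View pics/c.png

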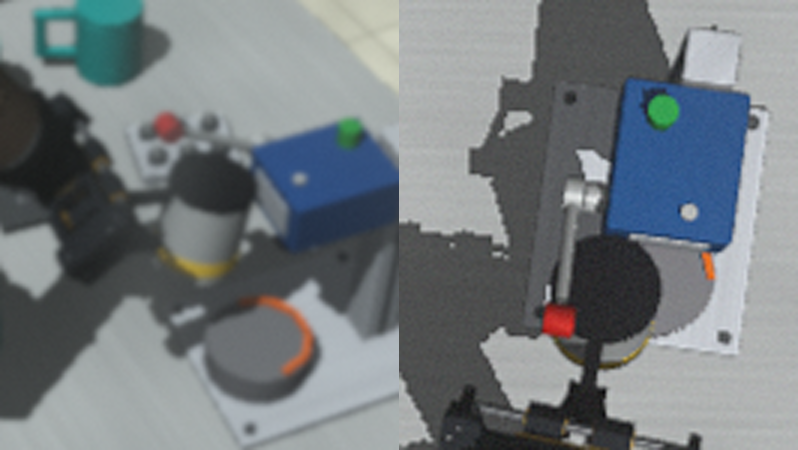

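The joints ran into limits J3, J4 and J5 because I translated without turning the tool with the base, and the canister is now leaning on the head's front. The nest is at almost the same radius as the stand. So I'll back out by yawing the tool about the canister while lowering, then reach the nest as a pure base rotation of the stand grasp.

```bash
python3 - <<'E'
from mv import *
for psi,x,y,z in((-20,.556,.004,.195),(-40,.556,.008,.175),(-40,.556,.008,.16)):
    q=np.radians(psi); h=np.array([np.cos(q),np.sin(q)]); tcp=np.r_[np.array([x,y])-.085*h,z]
    print(tcp,np.hypot(*tcp[:2]),rel(tcp,down(q,39.8)))
E
```

```text
[0.47612613 0.03307171 0.195     ] 0.47727332544442225 ([0.0173, -0.0136, 0.0225], [0.0512, 0.0122, 0.0192])
[0.49088622 0.06263695 0.175     ] 0.4948663156707758 ([0.044, -0.0573, 0.0277], [0.1379, 0.0089, 0.0887])
[0.49088622 0.06263695 0.16      ] 0.4948663156707758 ([0.0599, -0.0584, 0.0398], [0.1379, 0.0089, 0.0887])
```

Request:
{"api": "play_rows", "payload": {"commands": [{"fingers":1,"tx":0.009,"ty":-0.007,"tz":0.011,"ax":0.025,"ay":0.006,"az":0.01},{"fingers":1,"tx":0.0173,"ty":-0.0136,"tz":0.0225,"ax":0.051,"ay":0.012,"az":0.02},{"fingers":1,"tx":0.026,"ty":-0.028,"tz":0.024,"ax":0.08,"ay":0.011,"az":0.043}]}}

```text
time_s: 12.2
tcp_pos: [0.4946, 0.0452, 0.1978]
ee_rot: [[0.584, -0.391, -0.711], [-0.242, -0.92, 0.307], [-0.775, -0.008, -0.632]]
wrist_force: [-16.3, 8.5, -0.9]
gripper_width: 0.136
```

```bash
python3 - <<'E'
from mv import *
s=r.sense();print(s["tcp_pos"],s["wrist_force"],np.round(s["joints"],1),np.round(s["ee_rot"],3).tolist())
q=np.radians(-40)
for z in(.175,.16):print(rel([.491,.0626,z],down(q,39.8)))
E
```

```text
[0.49462159 0.04521357 0.1977566 ] [-16.31793589   8.52640366  -0.85562706] [ 11.3   1.4 -61.3 107.6 -21.7 -46.9] [[0.584, -0.391, -0.711], [-0.242, -0.92, 0.307], [-0.775, -0.008, -0.632]]
([0.0151, -0.0192, 0.0297], [0.0713, 0.0036, 0.0619])
([0.0306, -0.0191, 0.0424], [0.0713, 0.0036, 0.0619])
```

Request:
{"api": "play_rows", "payload": {"commands": [{"fingers":1,"tx":0.005,"ty":-0.009,"tz":0.012,"ax":0.035,"ay":0.002,"az":0.03},{"fingers":1,"tx":0.015,"ty":-0.019,"tz":0.0297,"ax":0.071,"ay":0.004,"az":0.062},{"fingers":1,"tx":0.015,"ty":-0.019,"tz":0.0297,"ax":0.071,"ay":0.004,"az":0.062}]}}

```text
time_s: 12.45
tcp_pos: [0.49, 0.0592, 0.1742]
ee_rot: [[0.488, -0.65, -0.583], [-0.426, -0.76, 0.491], [-0.762, 0.008, -0.647]]
wrist_force: [1.1, -0.4, -3.1]
gripper_width: 0.135
```

```bash
python3 - <<'E'
from mv import *
s=r.sense();print(s["tcp_pos"],s["wrist_force"],np.round(s["joints"],1),np.round(s["ee_rot"],3).tolist())
q=np.radians(-40)
for z in(.175,.16):print(rel([.491,.0626,z],down(q,39.8)))
E
```

```text
[0.49002961 0.05921791 0.17422177] [ 1.13194721 -0.42496048 -3.10223048] [ 32.2   8.4 -58.4  78.3 -39.3 -52.7] [[0.488, -0.65, -0.583], [-0.426, -0.76, 0.491], [-0.762, 0.008, -0.647]]
([-0.0021, -0.0043, 0.0008], [-0.0006, -0.003, -0.004])
([0.0132, -0.0044, 0.0137], [-0.0006, -0.003, -0.004])
```

```bash
cat >> h.py <<'E'
def look(name,boxes,scale=3):
    from station import viewer
    V=[];Z=[]
    for n,(u,v) in boxes.items():
        p=viewer.capture(n);V.append(p);Z.append(cv2.resize(p["image"][v:v+150,u:u+133,::-1],None,fx=scale,fy=scale,interpolation=cv2.INTER_CUBIC))
    return V,Z
def fit4(p,m,q0):
    # x,y,z + tilt of cylinder body, via silhouette w/ free tilt handled in caller
    pass
E
python3 - <<'E'
from mv import *
s=r.sense()
V,Z=look("",{"side":(240,140),"top":(240,90)})
off=[(240,140),(240,90)]
h=np.radians(-40);c=s["tcp_pos"]+[.085*np.cos(h),.085*np.sin(h),0];z0=s["tcp_pos"][2]-.1142+.06
q=(c[0],c[1],h)
for p,z,o in zip(V,Z,off):
    for L,col in((circ(0,.042,z0+.1),(255,0,255)),(circ(0,.042,z0),(0,255,0)),(np.array([[-.093,0,z0+.09],[-.093,0,z0+.02]]),(0,255,255))):
        cv2.polylines(z,[np.round((proj(p,T(q,L))-o+.5)*3-.5).astype(int)],False,col,1)
    for a,col in((1.1,(255,255,0)),(.9,(0,255,0))):
        cv2.circle(z,tuple(np.round((proj(p,K(a))[0]-o+.5)*3-.5).astype(int)),3,col,1)
cv2.imwrite("pics/c2.png",np.hstack(Z))
E
```

```text
(no output)
```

View pics/c2.png

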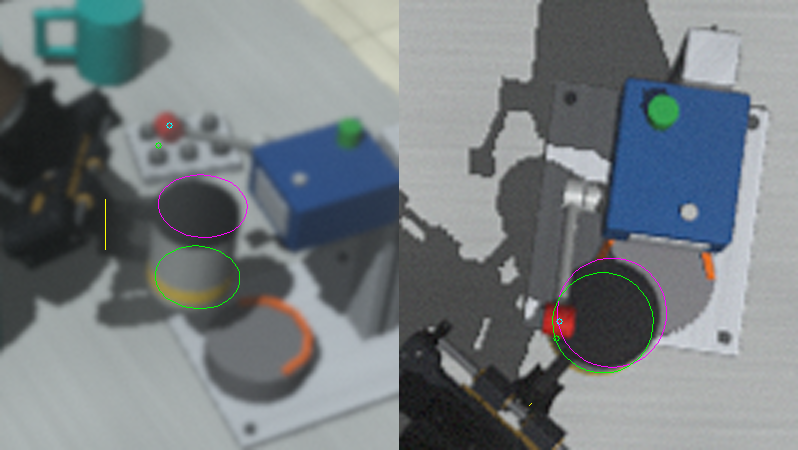

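```bash
cat > tilt.py <<'E'
from mv import *
from station import viewer,spotter
s=r.sense();Re=np.asarray(s["ee_rot"]);h=np.arctan2(Re[0,1],-Re[1,1])  # y=-(−s,c) -> (s,-c)
B=[np.r_[circ(0,.042,0),circ(0,.042,.1)],box(-.093,-.077,-.006,.006,.02,.09),box(-.085,-.03,-.006,.006,.02,.032),box(-.085,-.03,-.006,.006,.078,.09)]
def pts(L,v):
    b,dr,dz=v; G=Ro.from_euler("zy",[h,b]).as_matrix(); return s["tcp_pos"]+(L-[-.085+dr,0,.0542+dz])@G.T
def mask(p,v):
    m=np.zeros((840,1120),np.uint8)
    for L in B: cv2.fillConvexPoly(m,cv2.convexHull(np.round((proj(p,pts(L,v))+.5)*32-8).astype(np.int32)),1,shift=4)
    return cv2.resize(m.astype(np.float32),(560,420),interpolation=cv2.INTER_AREA)
def solve():
    V=[];M=[]
    for n in("side","top"):
        p=viewer.capture(n);c=proj(p,pts(np.array([[0,0,.05]]),(0,0,0)))[0]
        d=min(spotter.silhouettes("canister",p),key=lambda d:np.hypot(*(np.array(d["uv"])-c)));print(c,d["uv"],d["region"].sum());V.append(p);M.append(d["region"].astype(np.float32))
    def f(v,I):
        return sum(1-np.minimum(k,M[i]).sum()/np.maximum(k,M[i]).sum() for i in I for k in[mask(V[i],v)])
    for I in([0],[1],[0,1]):
        o=minimize(f,[0,0,0],args=(I,),method="Nelder-Mead",options=dict(initial_simplex=[[0,0,0],[.1,0,0],[0,.006,0],[0,0,.006]],fatol=1e-4,xatol=1e-4));print(I,o.x.round(4),round(o.fun,3),f([0,0,0],I).round(3))
        G=Ro.from_euler("zy",[h,o.x[0]]).as_matrix();print("  base centre",pts(np.zeros((1,3)),o.x).round(4),"lid",pts(np.array([[0,0,.1]]),o.x).round(4))
if __name__=="__main__": print("h",h); solve()
E
python3 tilt.py
```

```text
h -0.700740757600073
[306.47854188 219.06893245] [302.1, 215.0] 1207
[308.25631282 194.5265534 ] [308.3, 196.1] 1040
[0] [0.0196 0.0074 0.0055] 0.171 0.258
  base centre [[0.5504 0.0112 0.1152]] lid [[0.5524 0.0112 0.2152]]
[1] [-0.0143  0.0031  0.0025] 0.181 0.201
  base centre [[0.5557 0.0084 0.1203]] lid [[0.5543 0.0084 0.2203]]
[0, 1] [-0.003   0.0034  0.0064] 0.377 0.458
  base centre [[0.5548 0.0086 0.1157]] lid [[0.5545 0.0086 0.2157]]
```

```bash
cat > wp.py <<'E'
from mv import *
def wp(psi,x,y,z,d=.0815,s=None):
    q=np.radians(psi); return np.r_[np.array([x,y])-d*np.array([np.cos(q),np.sin(q)]),z],down(q,39.8)
def chain(W):
    # each call starts from the pose reached by the previous one
    s=r.sense();print(s["tcp_pos"],s["wrist_force"],np.round(s["joints"],1))
    for w in W:
        p,R=wp(*w);d=rel(p,R,s);print(w,p.round(4),round(np.hypot(*p[:2]),3),d,"mm",round(np.linalg.norm(d[0])*750));s=dict(tcp_pos=p,ee_rot=R)
E
python3 -c "
from wp import *
chain([(-38,.556,.02,.155),(-33,.572,.085,.132),(-38,.592,.02,.128),(-42,.603,-.045,.126)])"
```

```text
[0.49193505 0.05669104 0.17840689] [-2.46995988e-05 -3.92497159e-01 -3.53619715e+00] [ 31.5   8.  -58.3  78.8 -39.1 -52.5]
(-38, 0.556, 0.02, 0.155) [0.4918 0.0702 0.155 ] 0.497 ([0.016, -0.0136, 0.0293], [-0.01, -0.0041, -0.0093]) mm 27
(-33, 0.572, 0.085, 0.132) [0.5036 0.1294 0.132 ] 0.52 ([0.0004, -0.072, 0.0474], [-0.0213, 0.0, -0.0178]) mm 65
(-38, 0.592, 0.02, 0.128) [0.5278 0.0702 0.128 ] 0.532 ([0.0489, 0.0487, -0.0504], [0.0213, 0.0, 0.0178]) mm 64
(-42, 0.603, -0.045, 0.126) [0.5424 0.0095 0.126 ] 0.543 ([0.0438, 0.0517, -0.0484], [0.0171, -0.0, 0.0142]) mm 62
```

Request:
{"api": "play_rows", "payload": {"commands": [{"fingers":1,"tx":0.008,"ty":-0.007,"tz":0.015,"ax":-0.005,"ay":-0.002,"az":-0.005},{"fingers":1,"tx":0.016,"ty":-0.0136,"tz":0.0293,"ax":-0.01,"ay":-0.004,"az":-0.009},{"fingers":1,"tx":0.016,"ty":-0.0136,"tz":0.0293,"ax":-0.01,"ay":-0.004,"az":-0.009}]}}

```text
time_s: 13.0
tcp_pos: [0.4912, 0.0696, 0.154]
ee_rot: [[0.502, -0.616, -0.606], [-0.395, -0.787, 0.473], [-0.769, 0.002, -0.639]]
wrist_force: [-0.7, -1.1, -3.8]
gripper_width: 0.134
```

Request:
{"api": "play_rows", "payload": {"commands": [{"fingers":1,"tx":0,"ty":-0.02,"tz":0.012,"ax":-0.006,"ay":0,"az":-0.005},{"fingers":1,"tx":0,"ty":-0.045,"tz":0.028,"ax":-0.013,"ay":0,"az":-0.011},{"fingers":1,"tx":0,"ty":-0.072,"tz":0.0474,"ax":-0.0213,"ay":0,"az":-0.0178},{"fingers":1,"tx":0,"ty":-0.072,"tz":0.0474,"ax":-0.0213,"ay":0,"az":-0.0178}]}}

```text
time_s: 13.33
tcp_pos: [0.5051, 0.1323, 0.1324]
ee_rot: [[0.538, -0.542, -0.645], [-0.346, -0.84, 0.417], [-0.768, -0.001, -0.64]]
wrist_force: [-0.6, -1.5, -2.4]
gripper_width: 0.132
```

```bash
python3 tilt.py; python3 -c "
from wp import *
chain([(-33,.572,.085,.132),(-38,.592,.02,.128),(-42,.603,-.045,.126)])"
```

```text
h -0.5732672616169161
[297.47405796 210.28586865] [292.5, 211.3] 1147
[275.2848799 187.4006757] [272.5, 189.1] 1047
[0] [0.0274 0.0069 0.005 ] 0.123 0.243
  base centre [[0.569  0.0899 0.0714]] lid [[0.5718 0.0899 0.1714]]
[1] [-0.0957  0.0018  0.0069] 0.115 0.169
  base centre [[0.5805 0.0871 0.0782]] lid [[0.5709 0.0871 0.1777]]
[0, 1] [-0.0108  0.0045  0.0065] 0.271 0.412
  base centre [[0.5733 0.0886 0.0724]] lid [[0.5722 0.0886 0.1724]]
[0.50401487 0.12936707 0.13318436] [ 0.73115753 -0.23027148 -3.14268689] [ 32.6  14.3 -58.2  92.  -35.8 -62.1]
(-33, 0.572, 0.085, 0.132) [0.5036 0.1294 0.132 ] 0.52 ([0.0009, 0.0002, 0.0013], [-0.0009, -0.0003, -0.0004]) mm 1
(-38, 0.592, 0.02, 0.128) [0.5278 0.0702 0.128 ] 0.532 ([0.0489, 0.0487, -0.0504], [0.0213, 0.0, 0.0178]) mm 64
(-42, 0.603, -0.045, 0.126) [0.5424 0.0095 0.126 ] 0.543 ([0.0438, 0.0517, -0.0484], [0.0171, -0.0, 0.0142]) mm 62
```

Request:
{"api": "play_rows", "payload": {"commands": [{"fingers":1,"tx":0.012,"ty":0.012,"tz":-0.0125,"ax":0.005,"ay":0,"az":0.004},{"fingers":1,"tx":0.03,"ty":0.03,"tz":-0.031,"ax":0.013,"ay":0,"az":0.011},{"fingers":1,"tx":0.0489,"ty":0.0487,"tz":-0.0504,"ax":0.0213,"ay":0,"az":0.0178},{"fingers":1,"tx":0.0489,"ty":0.0487,"tz":-0.0504,"ax":0.0213,"ay":0,"az":0.0178}]}}

```text
time_s: 13.87
tcp_pos: [0.5288, 0.0673, 0.1294]
ee_rot: [[0.502, -0.623, -0.6], [-0.399, -0.782, 0.478], [-0.767, -0.001, -0.642]]
wrist_force: [1.0, 0.8, -3.5]
gripper_width: 0.132
```

Request:
{"api": "play_rows", "payload": {"commands": [{"fingers":1,"tx":0.014,"ty":0.017,"tz":-0.016,"ax":0.006,"ay":0,"az":0.005},{"fingers":1,"tx":0.029,"ty":0.034,"tz":-0.032,"ax":0.011,"ay":0,"az":0.009},{"fingers":1,"tx":0.0438,"ty":0.0517,"tz":-0.0484,"ax":0.0171,"ay":0,"az":0.0142},{"fingers":1,"tx":0.0438,"ty":0.0517,"tz":-0.0484,"ax":0.0171,"ay":0,"az":0.0142},{"fingers":1,"tx":0.0438,"ty":0.0517,"tz":-0.0484,"ax":0.0171,"ay":0,"az":0.0142}]}}

```text
time_s: 14.28
tcp_pos: [0.5425, 0.0094, 0.1271]
ee_rot: [[0.475, -0.671, -0.569], [-0.43, -0.741, 0.516], [-0.768, -0.001, -0.641]]
wrist_force: [0.0, 0.6, -3.0]
gripper_width: 0.132
```

```bash
python3 tilt.py; python3 -c "
from wp import *
chain([(-42,.603,-.045,.126),(-42,.603,-.045,.112)])
V,Z=look('',{'side':(240,140),'top':(240,90)})
for p,z,o in zip(V,Z,[(240,140),(240,90)]):
    for L,col in((circ(-.03,.042,.15),(255,0,255)),(circ(-.03,.055,.05),(0,255,0)),(circ(-.03,.042,.05),(0,255,255))):
        cv2.polylines(z,[np.round((proj(p,T(qs,L))-o+.5)*3-.5).astype(int)],False,col,1)
cv2.imwrite('pics/n.png',np.hstack(Z))
"
```

```text
h -0.7362059368016896
[329.22067394 236.51276485] [324.4, 234.7] 1182
[328.86715489 177.55451206] [323.9, 182.5] 859
[0] [0.0233 0.0084 0.0051] 0.167 0.281
  base centre [[ 0.5979 -0.042   0.0665]] lid [[ 0.6002 -0.042   0.1664]]
[1] [-0.0566  0.003   0.1368] 0.23 0.449
  base centre [[ 0.614  -0.0456 -0.0602]] lid [[ 0.6083 -0.0456  0.0396]]
[0, 1] [-0.0634  0.011   0.0086] 0.512 0.729
  base centre [[ 0.6012 -0.0403  0.0679]] lid [[ 0.5949 -0.0403  0.1677]]
[0.54254745 0.01136517 0.12683582] [ 0.11771046 -0.09131763 -3.46120471] [ 13.6  15.6 -57.2 102.7 -32.8 -63.3]
(-42, 0.603, -0.045, 0.126) [0.5424 0.0095 0.126 ] 0.543 ([0.0018, 0.0019, -0.0005], [-0.0001, -0.0001, 0.0002]) mm 2
(-42, 0.603, -0.045, 0.112) [0.5424 0.0095 0.112 ] 0.543 ([0.0143, 0.0, 0.0119], [0.0, 0.0, 0.0]) mm 14
```

Request:
{"api": "play_rows", "payload": {"commands": [{"fingers":1,"tx":0.003,"ty":0.0034,"tz":-0.001,"ax":0,"ay":0,"az":0},{"fingers":1,"tx":0.007,"ty":0.0034,"tz":0.002,"ax":0,"ay":0,"az":0},{"fingers":1,"tx":0.0115,"ty":0.0034,"tz":0.006,"ax":0,"ay":0,"az":0},{"fingers":1,"tx":0.0115,"ty":0.0034,"tz":0.006,"ax":0,"ay":0,"az":0},{"fingers":1,"tx":0.0115,"ty":0.0034,"tz":0.006,"ax":0,"ay":0,"az":0}]}}

```text
time_s: 15.0
tcp_pos: [0.5424, 0.0073, 0.1167]
ee_rot: [[0.475, -0.67, -0.571], [-0.429, -0.742, 0.515], [-0.768, 0.0, -0.64]]
wrist_force: [-0.2, 0.2, -3.0]
gripper_width: 0.134
```

Request:
{"api": "play_rows", "payload": {"commands": [{"fingers":1,"tx":0.002,"ty":0,"tz":0.0017,"ax":0,"ay":0,"az":0},{"fingers":1,"tx":0.004,"ty":0,"tz":0.0034,"ax":0,"ay":0,"az":0},{"fingers":1,"tx":0.004,"ty":0,"tz":0.0034,"ax":0,"ay":0,"az":0}]}}

```text
time_s: 15.25
tcp_pos: [0.5426, 0.0076, 0.113]
ee_rot: [[0.476, -0.67, -0.57], [-0.429, -0.743, 0.514], [-0.768, -0.0, -0.64]]
wrist_force: [-0.1, 0.5, -3.5]
gripper_width: 0.137
```

Request:
{"api": "play_rows", "payload": {"commands": [{"fingers":1,"tx":0.001,"ty":0,"tz":0.0009,"ax":0,"ay":0,"az":0},{"fingers":1,"tx":0.002,"ty":0,"tz":0.0017,"ax":0,"ay":0,"az":0},{"fingers":1,"tx":0.002,"ty":0,"tz":0.0017,"ax":0,"ay":0,"az":0}]}}

```text
time_s: 15.5
tcp_pos: [0.543, 0.0077, 0.112]
ee_rot: [[0.477, -0.669, -0.569], [-0.429, -0.743, 0.514], [-0.767, -0.001, -0.642]]
wrist_force: [-1.5, 2.1, 1.0]
gripper_width: 0.13
```

```bash
python3 tilt.py; python3 -c "
from wp import *
V,Z=look('',{'side':(240,140),'top':(240,90)})
for p,z,o in zip(V,Z,[(240,140),(240,90)]):
    for L,col in((circ(-.03,.042,.15),(255,0,255)),(circ(-.03,.055,.05),(0,255,0)),(circ(-.03,.042,.05),(0,255,255))):
        cv2.polylines(z,[np.round((proj(p,T(qs,L))-o+.5)*3-.5).astype(int)],False,col,1)
cv2.imwrite('pics/n.png',np.hstack(Z))
"
```

```text
h -0.7333557252860506
[329.27948754 240.17254812] [324.3, 240.2] 1208
[328.81786236 178.01416595] [324.5, 181.9] 786
[0] [-0.0129  0.0081  0.0058] 0.132 0.248
  base centre [[ 0.6009 -0.0438  0.0527]] lid [[ 0.5996 -0.0438  0.1527]]
[1] [-0.0234 -0.0042  0.1331] 0.265 0.421
  base centre [[ 0.6136 -0.052  -0.0737]] lid [[ 0.6113 -0.052   0.0263]]
[0, 1] [-0.0448  0.0094  0.0075] 0.469 0.668
  base centre [[ 0.6019 -0.0429  0.0529]] lid [[ 0.5974 -0.0429  0.1528]]
```

View pics/n.png

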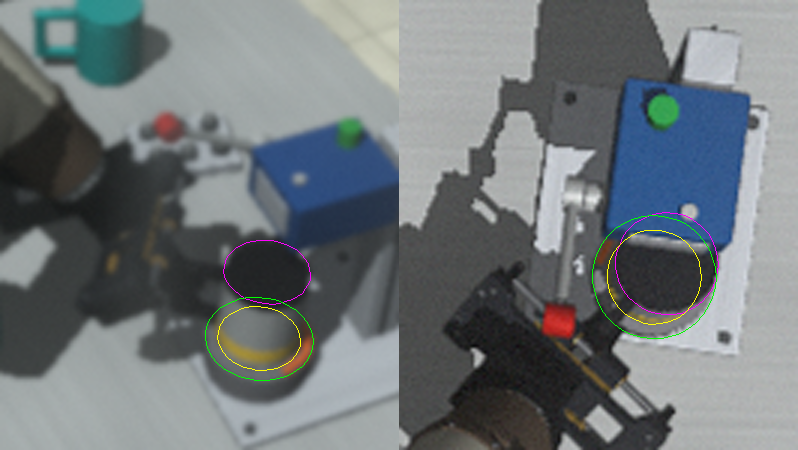

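Request:
{"api": "play_rows", "payload": {"commands": [{"fingers":0.5,"tx":0,"ty":0,"tz":0,"ax":0,"ay":0,"az":0},{"fingers":0.2,"tx":0,"ty":0,"tz":0,"ax":0,"ay":0,"az":0},{"fingers":-0.1,"tx":0,"ty":0,"tz":0,"ax":0,"ay":0,"az":0},{"fingers":-0.3,"tx":0,"ty":0,"tz":0,"ax":0,"ay":0,"az":0},{"fingers":-0.3,"tx":0,"ty":0,"tz":0,"ax":0,"ay":0,"az":0}]}}

```text
time_s: 16.22
tcp_pos: [0.5427, 0.0075, 0.1112]
ee_rot: [[0.476, -0.67, -0.57], [-0.429, -0.742, 0.515], [-0.768, -0.0, -0.64]]
wrist_force: [0.6, -0.4, -1.1]
gripper_width: 0.422
```

Request:
{"api": "play_rows", "payload": {"commands": [{"fingers":-0.3,"tx":0,"ty":0,"tz":0,"ax":0,"ay":0,"az":0},{"fingers":-0.3,"tx":0,"ty":0,"tz":0,"ax":0,"ay":0,"az":0},{"fingers":-0.3,"tx":0,"ty":0,"tz":0,"ax":0,"ay":0,"az":0}]}}

```text
time_s: 16.47
tcp_pos: [0.5426, 0.0075, 0.1112]
ee_rot: [[0.476, -0.67, -0.57], [-0.429, -0.743, 0.515], [-0.768, -0.0, -0.64]]
wrist_force: [0.8, 0.2, -0.0]
gripper_width: 0.619
```

```bash
sed -i 's/^s=r.sense();Re/s=r.sense();print(s["tcp_pos"],s["wrist_force"],s["gripper_width"]);Re/' tilt.py; python3 tilt.py
```

```text
[0.54257082 0.00754782 0.11120896] [ 0.79443342  0.21736097 -0.01844655] 0.6186991764735253
h -0.7339576785251823
[329.15099157 240.4349407 ] [325.5, 237.4] 1223
[328.83601751 178.23691282] [324.4, 182.8] 836
[0] [-0.0392  0.0091  0.0083] 0.119 0.253
  base centre [[ 0.6013 -0.0433  0.0509]] lid [[ 0.5974 -0.0433  0.1509]]
[1] [-0.0411  0.0012  0.0931] 0.24 0.409
  base centre [[ 0.6108 -0.0486 -0.0334]] lid [[ 0.6067 -0.0486  0.0665]]
[0, 1] [-0.0701  0.0099  0.0096] 0.413 0.662
  base centre [[ 0.6027 -0.0428  0.0515]] lid [[ 0.5957 -0.0428  0.1512]]
```

Request:
{"api": "play_rows", "payload": {"commands": [{"fingers":-0.3,"tx":-0.02,"ty":0,"tz":0,"ax":0,"ay":0,"az":0},{"fingers":-0.3,"tx":-0.05,"ty":0,"tz":0,"ax":0,"ay":0,"az":0},{"fingers":-0.3,"tx":-0.08,"ty":0,"tz":0,"ax":0,"ay":0,"az":0},{"fingers":-0.3,"tx":-0.107,"ty":0,"tz":0,"ax":0,"ay":0,"az":0},{"fingers":-0.3,"tx":-0.107,"ty":0,"tz":0,"ax":0,"ay":0,"az":0}]}}

```text
time_s: 17.08
tcp_pos: [0.5043, 0.0446, 0.1754]
ee_rot: [[0.481, -0.667, -0.569], [-0.425, -0.745, 0.514], [-0.767, -0.005, -0.641]]
wrist_force: [0.2, 1.3, -0.7]
gripper_width: 0.648
```

```bash
python3 - <<'E'
from mv import *
s=r.sense();print(s["tcp_pos"],s["wrist_force"],np.round(s["joints"],1),np.round(s["ee_rot"],2).tolist())
for p,y,t in(([.44,.13,.26],-.5,25),([.425,.138,.36],-.107,0)):
    R=down(y,t);d=rel(p,R,s);print(d,np.linalg.norm(d[0])*750,np.linalg.norm(d[1])*180);s=dict(tcp_pos=p,ee_rot=R)
E
```

```text
[0.50428998 0.04459327 0.17543673] [ 0.17809473  1.30230085 -0.71255225] [ 28.5   8.9 -57.3  79.8 -37.8 -52.3] [[0.48, -0.67, -0.57], [-0.42, -0.74, 0.51], [-0.77, -0.01, -0.64]]
([-0.1761, -0.0283, 0.0351], [-0.063, -0.0826, -0.038]) 136.33529211103044 19.91076653471684
([-0.1304, 0.0002, -0.0358], [-0.1231, -0.1371, -0.0273]) 101.41885919295285 33.52801879025959
```

Request:
{"api": "play_rows", "payload": {"commands": [{"fingers":-0.3,"tx":-0.044,"ty":-0.007,"tz":0.009,"ax":-0.016,"ay":-0.02,"az":-0.01},{"fingers":0.5,"tx":-0.088,"ty":-0.014,"tz":0.018,"ax":-0.032,"ay":-0.041,"az":-0.019},{"fingers":1,"tx":-0.132,"ty":-0.021,"tz":0.026,"ax":-0.047,"ay":-0.062,"az":-0.028},{"fingers":1,"tx":-0.176,"ty":-0.028,"tz":0.035,"ax":-0.063,"ay":-0.083,"az":-0.038},{"fingers":1,"tx":-0.176,"ty":-0.028,"tz":0.035,"ax":-0.063,"ay":-0.083,"az":-0.038}]}}

```text
time_s: 17.5
tcp_pos: [0.4404, 0.1292, 0.2591]
ee_rot: [[0.365, -0.48, -0.798], [-0.201, -0.877, 0.436], [-0.909, 0.001, -0.417]]
wrist_force: [2.1, 1.3, 0.7]
gripper_width: 0.431
```

Request:
{"api": "play_rows", "payload": {"commands": [{"fingers":1,"tx":-0.03,"ty":0,"tz":-0.009,"ax":-0.025,"ay":-0.027,"az":-0.005},{"fingers":1,"tx":-0.06,"ty":0,"tz":-0.018,"ax":-0.05,"ay":-0.055,"az":-0.011},{"fingers":1,"tx":-0.09,"ty":0,"tz":-0.027,"ax":-0.075,"ay":-0.082,"az":-0.016},{"fingers":1,"tx":-0.13,"ty":0,"tz":-0.036,"ax":-0.1,"ay":-0.11,"az":-0.022},{"fingers":1,"tx":-0.13,"ty":0,"tz":-0.036,"ax":-0.123,"ay":-0.137,"az":-0.027}]}}

```text
time_s: 17.92
tcp_pos: [0.4288, 0.1368, 0.365]
ee_rot: [[0.041, -0.138, -0.99], [-0.008, -0.99, 0.138], [-0.999, 0.002, -0.042]]
wrist_force: [0.8, -1.0, 1.0]
gripper_width: 0.056
```

```bash
python3 - <<'E'
from mv import *
from station import viewer,spotter
s=r.sense();print(s["tcp_pos"],s["wrist_force"],s["gripper_width"],np.round(s["joints"],1),np.round(s["ee_rot"],2).tolist())
V=[];M=[]
for n in("side","top"):
    p=viewer.capture(n);c=proj(p,[.602,-.044,.1])[0];L=spotter.silhouettes("canister",p)
    d=min(L,key=lambda d:np.hypot(*(np.array(d["uv"])-c)));V.append(p);M.append(d["region"].astype(np.float32));print(c,d["uv"],M[-1].sum(),fitcan([p],M[-1:],(.602,-.044,(-.73,)),.05))
for p in([.541,.047,.36],[.541,.047,.324]): print(rel(p,down(qs[2])))
E
```

```text
[0.42878912 0.13676222 0.36496045] [ 0.83155814 -0.98957037  0.99963626] 0.05588014185763171 [ 39.7  -0.6 -11.3   1.9 -77.8  42. ] [[0.04, -0.14, -0.99], [-0.01, -0.99, 0.14], [-1.0, 0.0, -0.04]]
[326.92473994 241.24839967] [323.5, 238.7] 1250.0 (array([ 0.60064307, -0.04153271, -0.68766678]), np.float64(0.0958755612373352))
[326.38891925 179.93089656] [324.5, 181.7] 811.0 (array([ 0.60251332, -0.04226085, -0.72737641]), np.float64(0.30939698219299316))
([0.0015, 0.093, -0.1678], [-0.0133, -0.0104, -0.0047])
([0.0495, 0.0924, -0.1662], [-0.0133, -0.0104, -0.0047])
```

Request:
{"api": "play_rows", "payload": {"commands": [{"fingers":1,"tx":0.001,"ty":0.023,"tz":-0.042,"ax":-0.013,"ay":-0.01,"az":-0.005},{"fingers":1,"tx":0.001,"ty":0.047,"tz":-0.084,"ax":-0.013,"ay":-0.01,"az":-0.005},{"fingers":1,"tx":0.001,"ty":0.07,"tz":-0.126,"ax":-0.013,"ay":-0.01,"az":-0.005},{"fingers":1,"tx":0.0015,"ty":0.093,"tz":-0.1678,"ax":-0.0133,"ay":-0.0104,"az":-0.0047},{"fingers":1,"tx":0.0015,"ty":0.093,"tz":-0.1678,"ax":-0.0133,"ay":-0.0104,"az":-0.0047}]}}

```text
time_s: 18.53
tcp_pos: [0.5434, 0.0457, 0.3577]
ee_rot: [[-0.003, -0.108, -0.994], [-0.002, -0.994, 0.108], [-1.0, 0.003, 0.003]]
wrist_force: [1.1, 0.5, -0.3]
gripper_width: 0.003
```

Request:
{"api": "play_rows", "payload": {"commands": [{"fingers":1,"tx":0,"ty":0,"tz":0,"ax":0,"ay":0,"az":0},{"fingers":1,"tx":0,"ty":0,"tz":0,"ax":0,"ay":0,"az":0},{"fingers":1,"tx":0,"ty":0,"tz":0,"ax":0,"ay":0,"az":0}]}}

```text
time_s: 18.78
tcp_pos: [0.5399, 0.0492, 0.3606]
ee_rot: [[-0.0, -0.101, -0.995], [0.002, -0.995, 0.101], [-1.0, -0.002, 0.001]]
wrist_force: [0.0, 0.3, 0.9]
gripper_width: 0.006
```

```bash
python3 - <<'E'
from mv import *
s=r.sense();print(s["tcp_pos"],s["wrist_force"],s["gripper_width"]);R=np.asarray(s["ee_rot"])
for a in(1.1,.9,.7,.5,.35,.2,.15,.1,.08):print(a,rel(K(a)+[0,0,.031],R)[0])
E
```

```text
[0.53987781 0.04917406 0.36062764] [0.01174652 0.33034156 0.93024417] 0.0059142470273431565
1.1 [0.0483, 0.0021, -0.0023]
0.9 [0.0767, 0.0021, 0.0123]
0.7 [0.1074, 0.0021, 0.021]
0.5 [0.1393, 0.0022, 0.0234]
0.35 [0.1631, 0.0022, 0.021]
0.2 [0.1864, 0.0023, 0.0151]
0.15 [0.1939, 0.0023, 0.0124]
0.1 [0.2013, 0.0024, 0.0093]
0.08 [0.2042, 0.0024, 0.0079]
```

Request:
{"api": "play_rows", "payload": {"commands": [{"fingers":1,"tx":0.03,"ty":0.002,"tz":-0.002,"ax":0,"ay":0,"az":0},{"fingers":1,"tx":0.048,"ty":0.002,"tz":0,"ax":0,"ay":0,"az":0},{"fingers":1,"tx":0.0625,"ty":0.002,"tz":0.006,"ax":0,"ay":0,"az":0},{"fingers":1,"tx":0.077,"ty":0.002,"tz":0.0123,"ax":0,"ay":0,"az":0},{"fingers":1,"tx":0.092,"ty":0.002,"tz":0.017,"ax":0,"ay":0,"az":0}]}}

```text
time_s: 19.2
tcp_pos: [0.5267, 0.0496, 0.2924]
ee_rot: [[0.001, -0.1, -0.995], [0.003, -0.995, 0.1], [-1.0, -0.003, -0.001]]
wrist_force: [-0.3, 1.0, 1.6]
gripper_width: 0.006
```

Request:
{"api": "play_rows", "payload": {"commands": [{"fingers":1,"tx":0.0155,"ty":0,"tz":0.004,"ax":0,"ay":0,"az":0},{"fingers":1,"tx":0.031,"ty":0,"tz":0.0055,"ax":0,"ay":0,"az":0},{"fingers":1,"tx":0.047,"ty":0,"tz":0.0064,"ax":0,"ay":0,"az":0},{"fingers":1,"tx":0.059,"ty":0,"tz":0.005,"ax":0,"ay":0,"az":0},{"fingers":1,"tx":0.071,"ty":0,"tz":0.004,"ax":0,"ay":0,"az":0}]}}

```text
time_s: 19.62
tcp_pos: [0.5246, 0.05, 0.2388]
ee_rot: [[0.001, -0.1, -0.995], [0.003, -0.995, 0.1], [-1.0, -0.003, -0.001]]
wrist_force: [-0.1, -0.1, 1.9]
gripper_width: 0.005
```

Request:
{"api": "play_rows", "payload": {"commands": [{"fingers":1,"tx":0.0115,"ty":0,"tz":-0.003,"ax":0,"ay":0,"az":0},{"fingers":1,"tx":0.0234,"ty":0,"tz":-0.006,"ax":0,"ay":0,"az":0},{"fingers":1,"tx":0.0234,"ty":0,"tz":-0.006,"ax":0,"ay":0,"az":0},{"fingers":1,"tx":0.0234,"ty":0,"tz":-0.006,"ax":0,"ay":0,"az":0}]}}

```text
time_s: 19.95
tcp_pos: [0.5299, 0.049, 0.2207]
ee_rot: [[-0.0, -0.102, -0.995], [0.003, -0.995, 0.102], [-1.0, -0.003, 0.001]]
wrist_force: [0.9, 0.1, 0.8]
gripper_width: 0.007
```

Request:
{"api": "play_rows", "payload": {"commands": [{"fingers":1,"tx":0.004,"ty":0,"tz":-0.001,"ax":0,"ay":0,"az":0},{"fingers":1,"tx":0.008,"ty":0,"tz":-0.003,"ax":0,"ay":0,"az":0},{"fingers":1,"tx":0.0105,"ty":0,"tz":-0.004,"ax":0,"ay":0,"az":0},{"fingers":1,"tx":0.0105,"ty":0,"tz":-0.004,"ax":0,"ay":0,"az":0}]}}

```text
time_s: 20.28
tcp_pos: [0.533, 0.0487, 0.2131]
ee_rot: [[0.001, -0.102, -0.995], [0.003, -0.995, 0.102], [-1.0, -0.003, -0.0]]
wrist_force: [0.3, -1.0, 0.2]
gripper_width: 0.008
```

Request:
{"api": "play_rows", "payload": {"commands": [{"fingers":1,"tx":0.003,"ty":0,"tz":-0.001,"ax":0,"ay":0,"az":0},{"fingers":1,"tx":0.005,"ty":0,"tz":-0.002,"ax":0,"ay":0,"az":0},{"fingers":1,"tx":0.005,"ty":0,"tz":-0.002,"ax":0,"ay":0,"az":0}]}}

```text
time_s: 20.53
tcp_pos: [0.5344, 0.0485, 0.2094]
ee_rot: [[0.0, -0.102, -0.995], [0.003, -0.995, 0.102], [-1.0, -0.003, -0.0]]
wrist_force: [0.0, 0.5, 0.0]
gripper_width: 0.003
```

Request:
{"api": "play_rows", "payload": {"commands": [{"fingers":1,"tx":0.0015,"ty":0,"tz":-0.0005,"ax":0,"ay":0,"az":0},{"fingers":1,"tx":0.003,"ty":0,"tz":-0.001,"ax":0,"ay":0,"az":0},{"fingers":1,"tx":0.003,"ty":0,"tz":-0.001,"ax":0,"ay":0,"az":0}]}}

```text
time_s: 20.78
tcp_pos: [0.535, 0.0485, 0.2076]
ee_rot: [[0.001, -0.102, -0.995], [0.003, -0.995, 0.102], [-1.0, -0.003, -0.0]]
wrist_force: [-0.1, 0.4, 1.5]
gripper_width: 0.002
```

```bash
python3 - <<'E'
from mv import *
from station import viewer,spotter
F=[];Z=[]
for n,(u,v) in(("side",(260,160)),("top",(255,100)),("side",(0,0))):
    s=r.sense();F.append(np.round(s["wrist_force"],1).tolist())
    p=viewer.capture(n)
    if u:
        print(n,[proj(p,K(a))[0].round(1).tolist() for a in(0,.1,.2,.3)],[d["uv"] for d in spotter.find_in("lever_knob",p)[:1]])
        z=cv2.resize(p["image"][v:v+150,u:u+100,::-1],None,fx=4,fy=4,interpolation=cv2.INTER_CUBIC)
        for L,col in((circ(-.03,.042,.15),(255,0,255)),):cv2.polylines(z,[np.round((proj(p,T(qs,L))-[u,v]+.5)*4-.5).astype(int)],False,col,1)
        for a,c in((.08,(255,255,0)),(.25,(0,255,0))): cv2.circle(z,tuple(np.round((proj(p,K(a))[0]-[u,v]+.5)*4-.5).astype(int)),3,c,1)
        Z.append(z)
print(F,r.sense()["tcp_pos"])
cv2.imwrite("pics/f.png",np.hstack(Z))
E
```

```text
side [[293.5, 213.3], [291.9, 211.3], [290.7, 209.0], [289.8, 206.5]] []
top [[290.8, 202.1], [290.6, 204.1], [290.5, 205.6], [290.5, 206.7]] []
[[-0.1, 0.4, 1.5], [0.1, 0.4, 1.9], [-1.1, -0.6, 0.9]] [0.53503351 0.04849861 0.20754264]
```

Request:
{"api": "play_rows", "payload": {"commands": [{"fingers":1,"tx":0.001,"ty":0,"tz":-0.0005,"ax":0,"ay":0,"az":0},{"fingers":1,"tx":0.002,"ty":0,"tz":-0.001,"ax":0,"ay":0,"az":0},{"fingers":1,"tx":0.002,"ty":0,"tz":-0.001,"ax":0,"ay":0,"az":0}]}}

```text
time_s: 21.28
tcp_pos: [0.5354, 0.0484, 0.2068]
ee_rot: [[-0.0, -0.102, -0.995], [0.003, -0.995, 0.102], [-1.0, -0.003, 0.0]]
wrist_force: [-5.3, 0.7, 7.8]
gripper_width: 0.005
```

Request:
{"api": "play_rows", "payload": {"commands": [{"fingers":1,"tx":0.001,"ty":0,"tz":-0.0005,"ax":0,"ay":0,"az":0},{"fingers":1,"tx":0.002,"ty":0,"tz":-0.001,"ax":0,"ay":0,"az":0},{"fingers":1,"tx":0.002,"ty":0,"tz":-0.001,"ax":0,"ay":0,"az":0}]}}

```text
time_s: 21.53
tcp_pos: [0.5357, 0.0484, 0.2062]
ee_rot: [[-0.001, -0.101, -0.995], [0.003, -0.995, 0.101], [-1.0, -0.003, 0.001]]
wrist_force: [-6.8, 2.5, 11.8]
gripper_width: 0.003
```

Force rose from about 1.5 N to 8–12 N at a lever angle of about 0.08, so the foot is on the lid. Now I retreat and check.

Request:
{"api": "play_rows", "payload": {"commands": [{"fingers":1,"tx":-0.02,"ty":0,"tz":0,"ax":0,"ay":0,"az":0},{"fingers":1,"tx":-0.06,"ty":0,"tz":0,"ax":0,"ay":0,"az":0},{"fingers":1,"tx":-0.11,"ty":0,"tz":0,"ax":0,"ay":0,"az":0},{"fingers":1,"tx":-0.16,"ty":0,"tz":0,"ax":0,"ay":0,"az":0},{"fingers":1,"tx":-0.2,"ty":0,"tz":0,"ax":0,"ay":0,"az":0}]}}

```text
time_s: 21.95
tcp_pos: [0.5367, 0.0479, 0.3571]
ee_rot: [[0.003, -0.102, -0.995], [0.004, -0.995, 0.102], [-1.0, -0.004, -0.003]]
wrist_force: [1.3, -0.2, 0.2]
gripper_width: 0.006
```

Request:
{"api": "play_rows", "payload": {"commands": [{"fingers":1,"tx":0,"ty":-0.04,"tz":0.04,"ax":0,"ay":0,"az":0},{"fingers":1,"tx":0,"ty":-0.08,"tz":0.07,"ax":0,"ay":0,"az":0},{"fingers":1,"tx":0,"ty":-0.12,"tz":0.1,"ax":0,"ay":0,"az":0},{"fingers":1,"tx":0,"ty":-0.16,"tz":0.13,"ax":0,"ay":0,"az":0},{"fingers":1,"tx":0,"ty":-0.2,"tz":0.14,"ax":0,"ay":0,"az":0}]}}

```text
time_s: 22.37
tcp_pos: [0.4448, 0.2088, 0.3553]
ee_rot: [[0.001, -0.101, -0.995], [0.005, -0.995, 0.101], [-1.0, -0.005, -0.0]]
wrist_force: [1.2, -0.3, -0.2]
gripper_width: 0.002
```

Request:
{"api": "play_rows", "payload": {"commands": [{"fingers":1,"tx":0,"ty":0,"tz":0,"ax":0,"ay":0,"az":0},{"fingers":1,"tx":0,"ty":0,"tz":0,"ax":0,"ay":0,"az":0},{"fingers":1,"tx":0,"ty":0,"tz":0,"ax":0,"ay":0,"az":0}]}}

```text
time_s: 22.62
tcp_pos: [0.4471, 0.2078, 0.3545]
ee_rot: [[-0.0, -0.101, -0.995], [0.003, -0.995, 0.101], [-1.0, -0.003, 0.0]]
wrist_force: [0.1, -0.2, 0.6]
gripper_width: 0.006
```

```bash
python3 - <<'E'
from mv import *
from station import viewer,spotter
Z=[];s=r.sense();print(s["tcp_pos"],s["wrist_force"])
for n,(u,v) in(("side",(270,170)),("top",(263,90))):
    p=viewer.capture(n);L=spotter.silhouettes("canister",p);c=proj(p,[.602,-.044,.1])[0]
    d=min(L,key=lambda d:np.hypot(*(np.array(d["uv"])-c)));print(d["uv"],fitcan([p],[d["region"].astype(np.float32)],(.602,-.044,(-.73,)),.05))
    z=cv2.resize(p["image"][v:v+140,u:u+100,::-1],None,fx=4,fy=4,interpolation=cv2.INTER_CUBIC)
    for L,col in((circ(-.03,.042,.15),(255,0,255)),(circ(-.03,.055,.05),(0,255,0))):cv2.polylines(z,[np.round((proj(p,T(qs,L))-[u,v]+.5)*4-.5).astype(int)],False,col,1)
    for a,c in((.08,(255,255,0)),(.25,(0,255,0))): cv2.circle(z,tuple(np.round((proj(p,K(a))[0]-[u,v]+.5)*4-.5).astype(int)),3,c,1)
    Z.append(z)
cv2.imwrite("pics/f.png",np.hstack(Z))
E
```

```text
[0.44714966 0.20777406 0.35445216] [ 0.06565665 -0.22815023  0.60990671]
[323.4, 240.5] (array([ 0.60042942, -0.04152471, -0.70141594]), np.float64(0.1207207441329956))
[322.4, 183.3] (array([ 0.59893722, -0.03869813, -0.71547146]), np.float64(0.3600686192512512))
```

View pics/f.png

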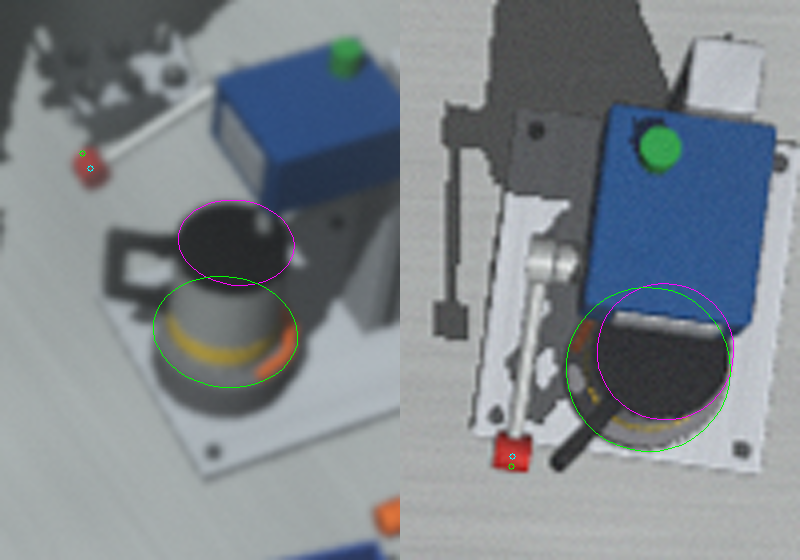

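The lid sits on the overlay to within a few mm (lid centre about side (234,246), top (664,352) in the crop). The knob matches the 0.08 rad mark, and the canister is upright with the arm clear.

```bash
python3 -c "
from station import job
print(job.finish_job())"
```

```text
the job is handed in; nothing more can be done
None
```

I loaded the canister and handed the job in at about 23 s of the 72 s allowed. The hand-in reports no verdict, so success is judged from my own checks.

**What I did:** I raised the lever to its stop (about 1.1 rad) and carried the yellow-banded canister by its handle to the platform. I released it there with the lever still up, then pushed the knob down until the foot met the lid (push force rose from about 1.5 N to 8–12 N). Finally I moved the arm well clear.

**Last checks:**
- **Position:** the side camera puts the canister about 4–5 mm from the platform's centre. The top camera suggests up to 7–8 mm, but the head hides much of the canister there and that fit is poor. Both are inside the 14 mm limit, and the lid overlay matched to within a few mm in both pictures.
- **Lever and foot:** the knob matched the 0.08 rad mark, where the foot should rest on the lid.
- **Upright and clear:** the canister looked upright, and wrist force was back to about zero with the arm away.

**What went wrong:** during the first carry, joints 3, 4 and 5 ran into their range limits. Joint 3 read -61.276° against a stated limit of -61.27°, so that could count as passing its range. The canister pressed against the front of the blue head, with the largest wrist-force reading about 58 N in total (limit 120 N). It slipped a few mm in the grip, but I saw no lasting tilt. I backed out and came in along another path, with the lever still at about 1.1 rad.

I did not re-measure the bin, pin plate or screwdriver, but no move was planned to touch them.

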